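# Scoop degreased fittings onto the counting scale

### The job

Pull the metal scoop out from under the instrument riser by its bowl, set it upright on the grey mat and let go, then take it by its handle and use it to bring at least three of the brass fittings from the bin into the pan of the bench scale. The fittings are degreased, so do not touch them with the gripper; tip them in gently from low over the pan, do not press on the scale, and leave the others in the bin and none on the bench. Finish with the scoop set back upright on the mat and leave the gauge, the steel reservoir and the wrench where they are.

Things in the scene. Friction and masses are not known exactly. Their poses are not given: they have to be found in the camera images.
- scoop: Loose aluminium scoop, 190 mm long, 180 g: open box bowl, grey handle. Stands on its bowl; at the start its handle is wholly under the riser, the bowl in front. Origin: centre of the bowl's underside; x out of the mouth, z up. Bowl x -40 to +40, 62 mm wide outside, sheet 2.5 mm; closed back 36 mm high at x -40; side walls 36 mm high up to x +12, then 22 mm to the mouth.
- scoop_grip (a point): Point on the axis of the scoop's handle, 95 mm behind the scoop's origin and 62 mm above its underside: where to hold it for scooping. Axes as the scoop's. The handle is a straight bar parallel to x, 16 mm wide and 18 mm tall, from scoop x -46 to -151, joined to the bowl's back by a post at x -40 to -52.
- scoop_mouth (a point): Middle of the scoop's front edge, on its underside, 40 mm ahead of the scoop's origin. Axes as the scoop's.
- riser: Fixed white instrument shelf. Origin on the bench under its centre; open at its front (-x) and back. Board 200 mm deep (x), 260 mm wide (y), underside 110 mm, top 122 mm above the bench; 12 mm side panels at both y edges. A grey calibrator stands on it, x -25 to +85, y -85 to +85, up to 212 mm above the bench.
- mat: Fixed grey rubber mat lying on the bench, 250 mm (x) by 120 mm (y), 3 mm thick. Origin at the centre of its underside.
- bin: Fixed open grey bin with the fittings. Origin on the bench; outside x -111 to +123 mm, y -44 to +44; walls 4 mm, floor 5 mm thick. Low end wall at -x, 22 mm high (scoop from this end). The flat floor ends at x 79, then a ramp rises at 48 degrees to x 119, 50 mm high, before the 80 mm end wall; side walls 55 mm high. At the start the fittings lie at x > -25; the floor nearer the low end is free.
- scale: Fixed white bench scale with an open square steel pan, 190 by 160 mm over the housing. Origin at its underside below the pan's centre; housing x -107 to +83, y -80 to +80, 36 mm high; display at -x; pan axes along x and y.
- scale_pan (a point): Centre of the pan's inner floor, 45 mm above the bench. The pan is 156 by 156 mm outside, 3 mm walls, its rim 25 mm above this point. Axes as the scale's.
- fitting0: One of six alike loose brass double-ended hex fittings: hexagonal collar 20 mm across flats and 12 mm long, round threaded stubs of 13 mm diameter on both ends, 28 mm long over all, 40 g, lying on its side in the bin at the start. Origin at its centre, x along its length.
- fitting1: One of six alike loose brass double-ended hex fittings: hexagonal collar 20 mm across flats and 12 mm long, round threaded stubs of 13 mm diameter on both ends, 28 mm long over all, 40 g, lying on its side in the bin at the start. Origin at its centre, x along its length.
- fitting2: One of six alike loose brass double-ended hex fittings: hexagonal collar 20 mm across flats and 12 mm long, round threaded stubs of 13 mm diameter on both ends, 28 mm long over all, 40 g, lying on its side in the bin at the start. Origin at its centre, x along its length.
- fitting3: One of six alike loose brass double-ended hex fittings: hexagonal collar 20 mm across flats and 12 mm long, round threaded stubs of 13 mm diameter on both ends, 28 mm long over all, 40 g, lying on its side in the bin at the start. Origin at its centre, x along its length.
- fitting4: One of six alike loose brass double-ended hex fittings: hexagonal collar 20 mm across flats and 12 mm long, round threaded stubs of 13 mm diameter on both ends, 28 mm long over all, 40 g, lying on its side in the bin at the start. Origin at its centre, x along its length.
- fitting5: One of six alike loose brass double-ended hex fittings: hexagonal collar 20 mm across flats and 12 mm long, round threaded stubs of 13 mm diameter on both ends, 28 mm long over all, 40 g, lying on its side in the bin at the start. Origin at its centre, x along its length.
- gauge: Bystander: loose dial pressure gauge standing on a steel foot, 130 mm tall, dial case 72 mm across and 30 mm thick. Origin at the centre of its underside.
- reservoir: Bystander: loose steel cylinder with a black knob, 54 mm diameter, 104 mm tall. Origin at the centre of its underside.
- wrench: Bystander: loose open-end wrench, 170 mm long, lying flat along its x. Origin at the centre of its underside.
Things that resemble listed ones, but are neither listed nor needed, are in the scene too. What is shaped like the scoop but pink is not meant. Leave any orange look-alike of the bin alone.

How it is judged (in metres and radians):
On the way, in this order (a step that is already met when the one before it is completed fails the run):
1. the scoop stands upright on the mat, let go, drawn out from under the riser (x of scoop in the frame of mat between -0.125 and 0.125 m and y of scoop in the frame of mat between -0.06 and 0.06 m and z of scoop in the frame of mat between -0.005 and 0.015 m and angle between scoop's own z axis and vertical below 0.12 rad and contact force between the fingers and scoop below 0.2 N and linear speed of scoop below 0.02 m/s), for 0.2 s.
2. the scoop, held by its handle, carries at least one fitting raised above the bin (distance between the grasp point and scoop_grip below 0.07 m and contact force between the fingers and scoop above 1 N and height (world z) of scoop above 0.06 m and ((x of fitting0 in the frame of scoop between -0.05 and 0.05 m and y of fitting0 in the frame of scoop between -0.03 and 0.03 m and z of fitting0 in the frame of scoop between 0 and 0.06 m) or (x of fitting1 in the frame of scoop between -0.05 and 0.05 m and y of fitting1 in the frame of scoop between -0.03 and 0.03 m and z of fitting1 in the frame of scoop between 0 and 0.06 m) or (x of fitting2 in the frame of scoop between -0.05 and 0.05 m and y of fitting2 in the frame of scoop between -0.03 and 0.03 m and z of fitting2 in the frame of scoop between 0 and 0.06 m) or (x of fitting3 in the frame of scoop between -0.05 and 0.05 m and y of fitting3 in the frame of scoop between -0.03 and 0.03 m and z of fitting3 in the frame of scoop between 0 and 0.06 m) or (x of fitting4 in the frame of scoop between -0.05 and 0.05 m and y of fitting4 in the frame of scoop between -0.03 and 0.03 m and z of fitting4 in the frame of scoop between 0 and 0.06 m) or (x of fitting5 in the frame of scoop between -0.05 and 0.05 m and y of fitting5 in the frame of scoop between -0.03 and 0.03 m and z of fitting5 in the frame of scoop between 0 and 0.06 m))), for 0.2 s.
At the end, for the whole second after the job is handed in: At least three fittings lie at rest in the scale's pan and every other one in the pan or the bin; the scoop stands upright (within 7 degrees), let go, with its bowl's centre over the mat (all of step 1 and (((horizontal distance between fitting0 and scale_pan below 0.1 m and height (world z) of fitting0 above 0.0515 m) and (horizontal distance between fitting1 and scale_pan below 0.1 m and height (world z) of fitting1 above 0.0515 m) and (horizontal distance between fitting2 and scale_pan below 0.1 m and height (world z) of fitting2 above 0.0515 m)) or ((horizontal distance between fitting0 and scale_pan below 0.1 m and height (world z) of fitting0 above 0.0515 m) and (horizontal distance between fitting1 and scale_pan below 0.1 m and height (world z) of fitting1 above 0.0515 m) and (horizontal distance between fitting3 and scale_pan below 0.1 m and height (world z) of fitting3 above 0.0515 m)) or ((horizontal distance between fitting0 and scale_pan below 0.1 m and height (world z) of fitting0 above 0.0515 m) and (horizontal distance between fitting1 and scale_pan below 0.1 m and height (world z) of fitting1 above 0.0515 m) and (horizontal distance between fitting4 and scale_pan below 0.1 m and height (world z) of fitting4 above 0.0515 m)) or ((horizontal distance between fitting0 and scale_pan below 0.1 m and height (world z) of fitting0 above 0.0515 m) and (horizontal distance between fitting1 and scale_pan below 0.1 m and height (world z) of fitting1 above 0.0515 m) and (horizontal distance between fitting5 and scale_pan below 0.1 m and height (world z) of fitting5 above 0.0515 m)) or ((horizontal distance between fitting0 and scale_pan below 0.1 m and height (world z) of fitting0 above 0.0515 m) and (horizontal distance between fitting2 and scale_pan below 0.1 m and height (world z) of fitting2 above 0.0515 m) and (horizontal distance between fitting3 and scale_pan below 0.1 m and height (world z) of fitting3 above 0.0515 m)) or ((horizontal distance between fitting0 and scale_pan below 0.1 m and height (world z) of fitting0 above 0.0515 m) and (horizontal distance between fitting2 and scale_pan below 0.1 m and height (world z) of fitting2 above 0.0515 m) and (horizontal distance between fitting4 and scale_pan below 0.1 m and height (world z) of fitting4 above 0.0515 m)) or ((horizontal distance between fitting0 and scale_pan below 0.1 m and height (world z) of fitting0 above 0.0515 m) and (horizontal distance between fitting2 and scale_pan below 0.1 m and height (world z) of fitting2 above 0.0515 m) and (horizontal distance between fitting5 and scale_pan below 0.1 m and height (world z) of fitting5 above 0.0515 m)) or ((horizontal distance between fitting0 and scale_pan below 0.1 m and height (world z) of fitting0 above 0.0515 m) and (horizontal distance between fitting3 and scale_pan below 0.1 m and height (world z) of fitting3 above 0.0515 m) and (horizontal distance between fitting4 and scale_pan below 0.1 m and height (world z) of fitting4 above 0.0515 m)) or ((horizontal distance between fitting0 and scale_pan below 0.1 m and height (world z) of fitting0 above 0.0515 m) and (horizontal distance between fitting3 and scale_pan below 0.1 m and height (world z) of fitting3 above 0.0515 m) and (horizontal distance between fitting5 and scale_pan below 0.1 m and height (world z) of fitting5 above 0.0515 m)) or ((horizontal distance between fitting0 and scale_pan below 0.1 m and height (world z) of fitting0 above 0.0515 m) and (horizontal distance between fitting4 and scale_pan below 0.1 m and height (world z) of fitting4 above 0.0515 m) and (horizontal distance between fitting5 and scale_pan below 0.1 m and height (world z) of fitting5 above 0.0515 m)) or ((horizontal distance between fitting1 and scale_pan below 0.1 m and height (world z) of fitting1 above 0.0515 m) and (horizontal distance between fitting2 and scale_pan below 0.1 m and height (world z) of fitting2 above 0.0515 m) and (horizontal distance between fitting3 and scale_pan below 0.1 m and height (world z) of fitting3 above 0.0515 m)) or ((horizontal distance between fitting1 and scale_pan below 0.1 m and height (world z) of fitting1 above 0.0515 m) and (horizontal distance between fitting2 and scale_pan below 0.1 m and height (world z) of fitting2 above 0.0515 m) and (horizontal distance between fitting4 and scale_pan below 0.1 m and height (world z) of fitting4 above 0.0515 m)) or ((horizontal distance between fitting1 and scale_pan below 0.1 m and height (world z) of fitting1 above 0.0515 m) and (horizontal distance between fitting2 and scale_pan below 0.1 m and height (world z) of fitting2 above 0.0515 m) and (horizontal distance between fitting5 and scale_pan below 0.1 m and height (world z) of fitting5 above 0.0515 m)) or ((horizontal distance between fitting1 and scale_pan below 0.1 m and height (world z) of fitting1 above 0.0515 m) and (horizontal distance between fitting3 and scale_pan below 0.1 m and height (world z) of fitting3 above 0.0515 m) and (horizontal distance between fitting4 and scale_pan below 0.1 m and height (world z) of fitting4 above 0.0515 m)) or ((horizontal distance between fitting1 and scale_pan below 0.1 m and height (world z) of fitting1 above 0.0515 m) and (horizontal distance between fitting3 and scale_pan below 0.1 m and height (world z) of fitting3 above 0.0515 m) and (horizontal distance between fitting5 and scale_pan below 0.1 m and height (world z) of fitting5 above 0.0515 m)) or ((horizontal distance between fitting1 and scale_pan below 0.1 m and height (world z) of fitting1 above 0.0515 m) and (horizontal distance between fitting4 and scale_pan below 0.1 m and height (world z) of fitting4 above 0.0515 m) and (horizontal distance between fitting5 and scale_pan below 0.1 m and height (world z) of fitting5 above 0.0515 m)) or ((horizontal distance between fitting2 and scale_pan below 0.1 m and height (world z) of fitting2 above 0.0515 m) and (horizontal distance between fitting3 and scale_pan below 0.1 m and height (world z) of fitting3 above 0.0515 m) and (horizontal distance between fitting4 and scale_pan below 0.1 m and height (world z) of fitting4 above 0.0515 m)) or ((horizontal distance between fitting2 and scale_pan below 0.1 m and height (world z) of fitting2 above 0.0515 m) and (horizontal distance between fitting3 and scale_pan below 0.1 m and height (world z) of fitting3 above 0.0515 m) and (horizontal distance between fitting5 and scale_pan below 0.1 m and height (world z) of fitting5 above 0.0515 m)) or ((horizontal distance between fitting2 and scale_pan below 0.1 m and height (world z) of fitting2 above 0.0515 m) and (horizontal distance between fitting4 and scale_pan below 0.1 m and height (world z) of fitting4 above 0.0515 m) and (horizontal distance between fitting5 and scale_pan below 0.1 m and height (world z) of fitting5 above 0.0515 m)) or ((horizontal distance between fitting3 and scale_pan below 0.1 m and height (world z) of fitting3 above 0.0515 m) and (horizontal distance between fitting4 and scale_pan below 0.1 m and height (world z) of fitting4 above 0.0515 m) and (horizontal distance between fitting5 and scale_pan below 0.1 m and height (world z) of fitting5 above 0.0515 m))) and ((horizontal distance between fitting0 and scale_pan below 0.1 m and height (world z) of fitting0 above 0.0515 m) or (x of fitting0 in the frame of bin between -0.12 and 0.12 m and y of fitting0 in the frame of bin between -0.043 and 0.043 m and z of fitting0 in the frame of bin between 0 and 0.07 m)) and ((horizontal distance between fitting1 and scale_pan below 0.1 m and height (world z) of fitting1 above 0.0515 m) or (x of fitting1 in the frame of bin between -0.12 and 0.12 m and y of fitting1 in the frame of bin between -0.043 and 0.043 m and z of fitting1 in the frame of bin between 0 and 0.07 m)) and ((horizontal distance between fitting2 and scale_pan below 0.1 m and height (world z) of fitting2 above 0.0515 m) or (x of fitting2 in the frame of bin between -0.12 and 0.12 m and y of fitting2 in the frame of bin between -0.043 and 0.043 m and z of fitting2 in the frame of bin between 0 and 0.07 m)) and ((horizontal distance between fitting3 and scale_pan below 0.1 m and height (world z) of fitting3 above 0.0515 m) or (x of fitting3 in the frame of bin between -0.12 and 0.12 m and y of fitting3 in the frame of bin between -0.043 and 0.043 m and z of fitting3 in the frame of bin between 0 and 0.07 m)) and ((horizontal distance between fitting4 and scale_pan below 0.1 m and height (world z) of fitting4 above 0.0515 m) or (x of fitting4 in the frame of bin between -0.12 and 0.12 m and y of fitting4 in the frame of bin between -0.043 and 0.043 m and z of fitting4 in the frame of bin between 0 and 0.07 m)) and ((horizontal distance between fitting5 and scale_pan below 0.1 m and height (world z) of fitting5 above 0.0515 m) or (x of fitting5 in the frame of bin between -0.12 and 0.12 m and y of fitting5 in the frame of bin between -0.043 and 0.043 m and z of fitting5 in the frame of bin between 0 and 0.07 m)) and linear speed of each of fitting0, fitting1, fitting2, fitting3, fitting4, fitting5 below 0.03 m/s); the robot touches nothing.
It fails at once if the gripper or arm touches a fitting (contact force between any of the fingers, the arm and fitting0 above 0.3 N or contact force between any of the fingers, the arm and fitting1 above 0.3 N or contact force between any of the fingers, the arm and fitting2 above 0.3 N or contact force between any of the fingers, the arm and fitting3 above 0.3 N or contact force between any of the fingers, the arm and fitting4 above 0.3 N or contact force between any of the fingers, the arm and fitting5 above 0.3 N).
It fails at once if the scale is pressed by the scoop or the robot with more than 8 N (contact force between any of scoop, the fingers, the arm and scale above 8 N).
It fails at once if a fitting is dropped from more than about 13 cm or flung (faster than 1.6 m/s) (linear speed of any of fitting0, fitting1, fitting2, fitting3, fitting4, fitting5 above 1.6 m/s).
It fails at once if a bystander is moved by more than 20 mm (distance of any of gauge, reservoir, wrench from where it was at the start of the episode above 0.02 m).
It also fails if it takes over 72 s, if anything falls off the work surface, if the arm or the gripper's body presses on something with over 40 N, if the wrist force passes 120 N, or if a joint passes its speed limit or range.

### The arm

A 7-joint arm with a two-finger parallel gripper is mounted at the origin on the work surface. World frame = base frame: x ahead of the robot, y to its left, z up, the work surface at z = 0. Lengths are in mm, angles in rad, forces in N, time in s.
With the tool pointing down it reaches from about 375 to 925 mm from the base axis. Payload 3.1 kg.
Tool frame: the origin (TCP) lies midway between the tips of the shut fingers; the grasp point (between the pads) lies 19 mm behind it; z points along the fingers, y is the line along which they close (so a half turn about z gives the same grasp; the last joint's range is limited). The gripper opens to 85 mm and grips with 20 to 120 N. Pads are 22 mm wide; open, the fingers measure 114 mm over their backs; the gripper's body (76 mm by 85 mm) begins 54 mm behind the grasp point. The pads swing forward as they close: fully open they stand 13 mm farther back than shut.
Start: joints at [1.104, 0.383, 0.044, 1.598, -0.018, 1.161, -0.05], TCP at [234.342, -606.289, 231.269] pointing down, gripper open.
Joint ranges: [-2.61, 2.61], [-0.41, 2.15], [-1.48, 1.57], [0, 2.5], [-1.57, 4.71], [0.05, 1.97], [-2.85, 2.85]. Speed limits (rad/s): [2.79, 2.79, 3.14, 3.14, 3.14, 3.14, 3.14].

### API

Orientations are given as [roll, pitch, yaw] about the fixed x, y, z axes, in that order (R = Rz(yaw) Ry(pitch) Rx(roll)).
In Python, from bench import observe, grab_frame, camera_model, finish_job, find_in, masks_of gives the robot as it stands.
- The arm moves only by the tool step_arm, never from a script. Its argument "rows" is a list of rows, each a list of 6 numbers: the shift along the tool's x, y, z in units of 25 cm (1.0 is 25 cm), then the turn, a rotation vector about the tool's x, y, z in units of pi rad (1.0 is pi rad). A call has 1 to 5 rows; each row shifts and turns the commanded pose from where the row before left it, along the tool's axes as they then stand; what a row does not reach is not made up. A row lasts 1/12 s, in which the tool goes at most 41.7 mm and 7.16 degrees, less where a joint would pass 70% of its speed; a pose out of reach is approached as far as the arm can. A call with a number of a shift or a turn outside -1 to 1 is refused whole. A call with a gripper value outside its range is refused whole. "fingers" is the opening, from 0 (shut) to 1 (fully open), set as the call begins (left out, the last holds). The fingers move at their own pace and stop on an object; "grip_force" is the grip in N (left out, the last holds). Time passes only in rows, so rows that do not move let the fingers close. It gives the time, the measured TCP pose, the force, the opening and the grip force at its end, in the units of the state.
- observe(): the state, without advancing time (a new reading comes with each control period).
- grab_frame(name): name is "side" or "top"; returns the picture (480x640x3 uint8, red, green, blue); there is no depth.
- camera_model(name): a dict with "K" (3x3 intrinsics, pixels), "dist_coeffs" ([k1, k2, p1, p2, k3] as OpenCV has them; the pictures are not rectified), "R" (3x3) and "t" (3): a world point X has camera coordinates R X + t. Camera axes: x right, y down, z forward; pixel columns grow to the right and rows downward; lengths in mm; the calibration is good to about 2 mm. A picture is of the moment at which its call begins. camera_model takes no time and is no camera call.
- finish_job(): hands the job in; it is judged then, once.
Trained networks look in the newest picture that a camera, given by its name, has taken for a name from the list of things; names that differ only in an ending like _2 or _b are one class to them, and where a whole thing is asked for, a point or a joint stands for the part that bears it (a point fixed in the world has none). Each returns a list of dicts, best first, with "p" (0 to 1); they miss things now and then, are a little off and sometimes report something else, mostly with a low value. They report only what shows in the picture. A call takes as long as a camera call. They do not tell look-alikes from the thing itself.
- find_in(camera, label): "centre" ([x, y, z] in mm, in world coordinates, good to about 4 mm: the middle of the surface that is visible of it).
- masks_of(camera, label): "pixels" (480x640 bool, what is visible of it).
The state is a dict: "clock": time; "joint_positions": joint angles; "dq": joint speeds; "joint_efforts": joint torques, N m; "tcp_pos": TCP position; "ee_rot": TCP orientation; "ft_force": force on the tool from outside, world axes, zero at the start; "torque": the same for the moment, N m; "finger_gap": opening from 0.0 (shut) to 1.0 (fully open); "grasp_force": force on a finger pad.
Only numpy, scipy, OpenCV 4.12 (cv2) and the standard library are available. Lean on these libraries where they do the work, as an engineer would, in place of code of your own. Each camera call takes 0.05 s, during which the arm holds its last target. There are 200 camera calls.

## Working session

There is one attempt and no reset: what is moved stays moved. The work goes in short steps, Python scripts to look and compute and a tool call to move; the robot and the scene stay as the last step left them, time stands still between calls to the robot, and variables do not carry over. Pictures are saved under pics/ and viewed, at most 10 in all, crops included, and the job is handed in when it is done.

Besides the shell and the picture viewer there is one more tool, called after "Emit:" by a JSON object that holds its "op" and its "data", one argument or row to a line. step_arm: Moves the arm, as the interface text tells. Its arguments: {"type":"object","properties":{"rows":{"type":"array"},"fingers":{"type":"number"},"grip_force":{"type":"number"}},"required":["rows"]}

```bash
mkdir -p pics; ls; python3 - <<'E'
from bench import *
import cv2,numpy as np
for n in("side","top"):
    f=grab_frame(n); cv2.imwrite(f"pics/{n}0.png",f[:,:,::-1])
    m=camera_model(n); print(n,(-np.array(m["R"]).T@np.array(m["t"])).round(),np.array(m["R"])[2].round(2))
    for l in["scoop","scoop_grip","riser","mat","bin","scale","fitting0","gauge","reservoir","wrench"]:
        print(l,[(np.round(d["centre"]).tolist(),round(d["p"],2)) for d in find_in(n,l)])
s=observe();print(s["clock"],s["tcp_pos"],s["ee_rot"])
E
```

```text
pics
side [  37.  898. 1016.] [ 0.37 -0.64 -0.67]
scoop [([455.0, 332.0, 6.0], 0.8), ([272.0, 264.0, 26.0], 0.67), ([615.0, -276.0, 34.0], 0.61), ([688.0, 326.0, 97.0], 0.33)]
scoop_grip [([455.0, 338.0, 0.0], 0.88), ([270.0, 264.0, 28.0], 0.86)]
riser [([440.0, 541.0, 121.0], 0.83), ([493.0, -466.0, 9.0], 0.57)]
mat [([428.0, -20.0, 4.0], 0.66), ([452.0, 336.0, 2.0], 0.55)]
bin [([264.0, -338.0, 29.0], 0.85), ([614.0, -279.0, 29.0], 0.62)]
scale [([604.0, 104.0, 46.0], 0.8)]
fitting0 [([600.0, -285.0, 19.0], 0.63), ([630.0, -292.0, 20.0], 0.53)]
gauge [([690.0, 325.0, 96.0], 0.64), ([606.0, 109.0, 43.0], 0.2)]
reservoir [([766.0, -64.0, 59.0], 0.86)]
wrench [([493.0, -464.0, 12.0], 0.63)]
top [ 277.   27. 1448.] [ 0.19 -0.   -0.98]
scoop [([447.0, 358.0, 1.0], 0.86), ([278.0, 248.0, 1.0], 0.82)]
scoop_grip [([279.0, 253.0, 0.0], 0.74), ([450.0, 358.0, 7.0], 0.61)]
riser [([485.0, 492.0, 118.0], 0.83)]
mat [([426.0, -28.0, -0.0], 0.91)]
bin [([263.0, -362.0, 6.0], 0.9), ([615.0, -276.0, 12.0], 0.57)]
scale [([604.0, 88.0, 43.0], 0.82)]
fitting0 [([608.0, -253.0, 21.0], 0.62), ([668.0, -253.0, 18.0], 0.62), ([628.0, -296.0, 19.0], 0.56), ([603.0, -291.0, 25.0], 0.46)]
gauge [([691.0, 310.0, 109.0], 0.74), ([665.0, -254.0, 18.0], 0.45), ([637.0, -251.0, 27.0], 0.15)]
reservoir [([761.0, -82.0, 70.0], 0.86), ([615.0, -279.0, 12.0], 0.53), ([691.0, 311.0, 109.0], 0.17)]
wrench [([488.0, -472.0, 6.0], 0.71)]
1.1 [ 234.39301356 -606.2757391   231.27529952] [ 3.14155489e+00 -4.61075360e-05  3.68894866e-01]
```

View pics/top0.png

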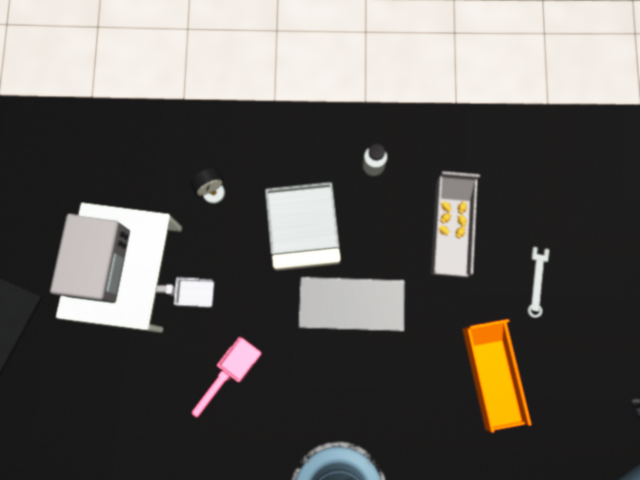

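View pics/side0.png

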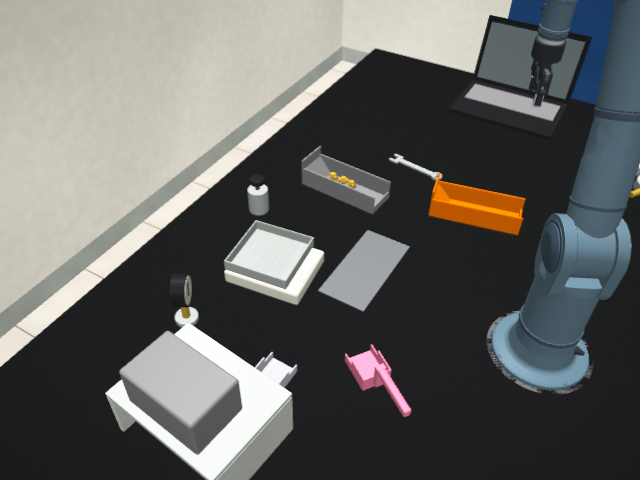

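```bash
cat > fit.py <<'E'
import numpy as np,cv2,pickle
from bench import *
from scipy.optimize import minimize
C={n:camera_model(n) for n in("side","top")}
def proj(n,P):
    m=C[n];r=cv2.Rodrigues(np.array(m["R"],float))[0]
    return cv2.projectPoints(np.array(P,float).reshape(-1,1,3),r,np.array(m["t"],float),np.array(m["K"],float),np.array(m["dist_coeffs"],float))[0].reshape(-1,2)
def box(x0,x1,y0,y1,z0,z1): return np.array([[x,y,z] for x in(x0,x1) for y in(y0,y1) for z in(z0,z1)],float)
M={"scoop":[box(-40,12,-31,31,0,36),box(12,40,-31,31,0,22),box(-52,-40,-8,8,20,71),box(-151,-46,-8,8,53,71)],
"riser":[box(-100,100,-130,130,110,122),box(-100,100,-130,-118,0,122),box(-100,100,118,130,0,122),box(-25,85,-85,85,122,212)],
"mat":[box(-125,125,-60,60,0,3)],
"bin":[box(-111,123,-44,44,0,22),np.vstack([box(-107,123,-44,-40,0,55)]),box(-107,123,40,44,0,55),box(119,123,-44,44,0,80),box(100,123,-44,44,0,50)],
"scale":[box(-107,83,-80,80,0,36),box(-78,78,-78,78,42,70)]}
def xf(P,p,z=0):
    c,s=np.cos(p[2]),np.sin(p[2]);return np.c_[c*P[:,0]-s*P[:,1]+p[0],s*P[:,0]+c*P[:,1]+p[1],P[:,2]+z]
S=4
def sil(n,name,p,z=0):
    im=np.zeros((480*S,640*S),np.uint8)
    for b in M[name]:
        q=(proj(n,xf(b,p,z))+.5)*S-.5
        cv2.fillConvexPoly(im,cv2.convexHull(np.round(q*16).astype(np.int32)),255,shift=4)
    return cv2.resize(im,(640,480),interpolation=cv2.INTER_AREA)/255.
def getmask(n,name,near):
    best=None
    for d in masks_of(n,name):
        m=np.array(d["pixels"]).astype(np.uint8)
        if m.sum()<30: continue
        c=np.argwhere(m)[:,::-1].mean(0); e=np.linalg.norm(c-proj(n,[near])[0])
        if best is None or e<best[0]: best=(e,m)
    if best is None or best[0]>40: print("no mask",n,name,best and best[0]);return None
    m=best[1];cs=cv2.findContours(m,cv2.RETR_EXTERNAL,cv2.CHAIN_APPROX_NONE)[0]
    if name!="scoop" : cv2.drawContours(m,cs,-1,1,-1)
    return m
def fit(name,p0,masks,occ={},z=0,verbose=True):
    def cost(v,ns=None):
        p=[v[0],v[1],v[2]/100];t=0
        for n in ns or masks:
            if masks[n] is None: continue
            s=sil(n,name,p,z)
            if n in occ: s=s*(1-occ[n])
            m=masks[n]*(1-occ.get(n,0)); t+=np.abs(s-m).sum()/max(m.sum(),1)
        return t
    v=np.array([p0[0],p0[1],p0[2]*100]);
    out=None
    for k in (12,4):
        r=minimize(cost,v,method="Nelder-Mead",options=dict(initial_simplex=v+np.vstack([np.zeros(3),np.eye(3)*k]),xatol=.1,fatol=1e-4,maxiter=160));v=r.x
    if verbose: print(name,v.round(1)[:2],round(v[2]/100,4),"cost",round(r.fun,3),[round(cost(v,[n]),3) for n in masks if masks[n] is not None])
    return np.array([v[0],v[1],v[2]/100])
E
cat > a.py <<'E'
from fit import *
for n in C: grab_frame(n)
R={}
for name,p0 in {"riser":(470,500,1.65),"mat":(426,-25,1.57),"bin":(615,-276,0),"scale":(604,95,0.05)}.items():
    mk={n:getmask(n,name,[p0[0],p0[1],20]) for n in C}
    R[name]=fit(name,p0,mk)
    for n in C:
        if mk[n] is not None and name in("mat","bin"): fit(name,R[name],{n:mk[n]})
occ={n:sil(n,"riser",R["riser"]) for n in C}
mk={n:getmask(n,"scoop",[450,350,10]) for n in C}
R["scoop"]=fit("scoop",(447,350,-1.55),mk,occ)
for n in C: fit("scoop",R["scoop"],{n:mk[n]},occ)
pickle.dump(R,open("R.pkl","wb"))
for n in C: print(n,[(np.round(d["centre"]).tolist(),round(d["p"],2)) for d in find_in(n,"fitting0")])
f=np.hstack([grab_frame(n)[:,:,::-1] for n in ("side","top")]).copy()
f=[grab_frame(n)[:,:,::-1].copy() for n in ("side","top")]
for i,n in enumerate(("side","top")):
    for k in R:
        cs=cv2.findContours((sil(n,k,R[k])>.5).astype(np.uint8),cv2.RETR_EXTERNAL,cv2.CHAIN_APPROX_NONE)[0]
        cv2.drawContours(f[i],cs,-1,(0,0,255),1)
cv2.imwrite("pics/ov.png",np.vstack([f[0][140:460,100:420],f[1][150:350,40:520][:, :320]]) if 0 else cv2.resize(np.hstack([f[0][130:450,100:420],f[1][150:470,40:360]]),(800,400)))
E
python3 a.py
```

```text
no mask side riser None
riser [496.  505.3] 1.4462 cost 0.021 [np.float64(0.021)]
mat [429.  -28.9] 1.5479 cost 0.07 [np.float64(0.038), np.float64(0.032)]
mat [430.3 -28.2] 1.547 cost 0.032 [np.float64(0.032)]
mat [428.4 -29.3] 1.5493 cost 0.028 [np.float64(0.028)]
bin [ 612.6 -272.9] -0.0704 cost 0.064 [np.float64(0.025), np.float64(0.039)]
bin [ 613.4 -273. ] -0.0714 cost 0.023 [np.float64(0.023)]
bin [ 611.9 -272.7] -0.0726 cost 0.038 [np.float64(0.038)]
scale [623.9  92.7] 0.13 cost 0.054 [np.float64(0.032), np.float64(0.023)]
scoop [448.9 351.5] -1.6033 cost 0.256 [np.float64(0.168), np.float64(0.088)]
scoop [450.9 359.8] -1.6539 cost 0.082 [np.float64(0.082)]
scoop [448.3 347.8] -1.591 cost 0.048 [np.float64(0.048)]
side [([629.0, -290.0, 22.0], 0.52), ([688.0, 325.0, 94.0], 0.45), ([451.0, 324.0, 2.0], 0.27)]
top [([611.0, -251.0, 24.0], 0.6), ([636.0, -256.0, 24.0], 0.56), ([602.0, -290.0, 25.0], 0.48)]
```

```bash
python3 - <<'E'
s=open("fit.py").read()
s=s.replace('"scoop":[box(-40,12,-31,31,0,36),box(12,40,-31,31,0,22),','"scoop":[box(-40,40,-31,31,0,2.5),box(-40,-37.5,-31,31,0,36)]+[b for y in(-31,28.5) for b in(box(-40,12,y,y+2.5,0,36),box(12,40,y,y+2.5,0,22))]+[')
open("fit.py","w").write(s)
s=open("a.py").read()
s=s.replace('R={}','R=pickle.load(open("R.pkl","rb"))').replace('for name,p0 in {"riser"','for name,p0 in {} and {"riser"')
open("b.py","w").write(s)
E
python3 b.py
```

```text
scoop [448.9 348.6] -1.6014 cost 0.095 [np.float64(0.041), np.float64(0.054)]
scoop [448.9 348.6] -1.6014 cost 0.041 [np.float64(0.041)]
scoop [449.1 348.6] -1.5985 cost 0.053 [np.float64(0.053)]
side [([662.0, -290.0, 23.0], 0.59), ([599.0, -285.0, 21.0], 0.49), ([763.0, -66.0, 61.0], 0.47), ([633.0, -291.0, 22.0], 0.39)]
top [([600.0, -292.0, 25.0], 0.6), ([634.0, -254.0, 28.0], 0.59), ([611.0, -251.0, 20.0], 0.54), ([671.0, -294.0, 19.0], 0.54), ([668.0, -261.0, 20.0], 0.46)]
```

View pics/ov.png

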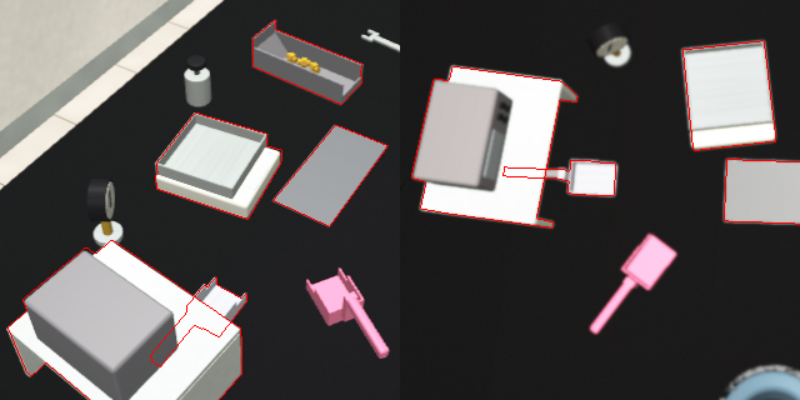

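```bash
cat > plan.py <<'E'
import numpy as np,json
from scipy.spatial.transform import Rotation as Rot, Slerp
from bench import observe
def down(yaw,lean=0): # lean>0: fingers tilt toward -tool x (fwd along scoop x)
    return Rot.from_euler("z",yaw)*Rot.from_euler("x",np.pi)*Rot.from_euler("y",-lean)
def plan(wps,start=None,step=39.,ang=7.0):
    s=observe()
    p,R=(np.array(s["tcp_pos"]),Rot.from_euler("xyz",s["ee_rot"])) if start is None else start
    rows=[]
    for w in wps:
        P,Q=np.array(w[0],float),w[1]; st=w[2] if len(w)>2 else step
        d=np.linalg.norm(P-p);a=np.degrees((R.inv()*Q).magnitude());n=max(1,int(np.ceil(max(d/st,a/ang))))
        p0=p.copy();sl=Slerp([0,1],Rot.concatenate([R,Q]))
        for i in range(1,n+1):
            t=i/n;sh=np.round(R.inv().apply(p0+(P-p0)*t-p)/250,3);tu=np.round((R.inv()*sl(t)).as_rotvec()/np.pi,4)
            rows.append((sh+0.).tolist()+(tu+0.).tolist());p=p+R.apply(sh*250);R=R*Rot.from_rotvec(tu*np.pi)
    for i in range(0,len(rows),5): print(json.dumps(rows[i:i+5]))
    return p,R
def st():
    s=observe();print("t",round(s["clock"],2),"tcp",np.round(s["tcp_pos"],1),"rot",np.round(s["ee_rot"],3),"q",np.round(s["joint_positions"],2),"F",np.round(s["ft_force"],1),"gap",round(s["finger_gap"],3),"gf",round(s["grasp_force"],1))
E
python3 - <<'E'
from plan import *
D=down(1.541)
plan([([520,-280,230],down(1.0)),([530,80,230],D),([449,348,190],D),([449,348,70],D)])
E
```

```text
[[0.128, -0.067, 0.0, 0.0, 0.0, -0.0167], [0.131, -0.06, 0.001, 0.0, 0.0, -0.0168], [0.135, -0.054, 0.0, 0.0, 0.0, -0.0167], [0.137, -0.046, 0.001, 0.0, 0.0, -0.0168], [0.139, -0.039, 0.0, 0.0, 0.0, -0.0167]]
[[0.141, -0.031, 0.001, 0.0, 0.0, -0.0167], [0.143, -0.024, 0.0, 0.0, 0.0, -0.0168], [0.143, -0.017, 0.0, 0.0, 0.0, -0.0167], [0.144, -0.009, 0.001, 0.0, 0.0, -0.0168], [0.145, -0.001, 0.0, 0.0, 0.0, -0.0167]]
[[0.144, 0.006, 0.001, 0.0, 0.0, -0.0168], [0.144, 0.014, 0.0, 0.0, 0.0, -0.0167], [0.123, -0.074, 0.0, 0.0, 0.0, -0.0172], [0.128, -0.068, 0.0, 0.0, 0.0, -0.0172], [0.13, -0.061, 0.0, 0.0, 0.0, -0.0173]]
[[0.134, -0.053, 0.0, 0.0, 0.0, -0.0172], [0.137, -0.047, 0.0, 0.0, 0.0, -0.0172], [0.138, -0.038, 0.0, 0.0, 0.0, -0.0172], [0.141, -0.032, 0.0, 0.0, 0.0, -0.0172], [0.142, -0.023, 0.0, 0.0, 0.0, -0.0173]]
[[0.143, -0.016, 0.0, 0.0, 0.0, -0.0172], [0.144, -0.008, 0.0, 0.0, 0.0, -0.0172], [0.133, -0.044, 0.02, 0.0, 0.0, 0.0], [0.133, -0.045, 0.02, 0.0, 0.0, 0.0], [0.132, -0.044, 0.02, 0.0, 0.0, 0.0]]
[[0.133, -0.045, 0.02, 0.0, 0.0, 0.0], [0.133, -0.044, 0.02, 0.0, 0.0, 0.0], [0.133, -0.045, 0.02, 0.0, 0.0, 0.0], [0.132, -0.044, 0.02, 0.0, 0.0, 0.0], [0.133, -0.045, 0.02, 0.0, 0.0, 0.0]]
[[0.0, 0.0, 0.12, 0.0, 0.0, 0.0], [0.0, 0.0, 0.12, 0.0, 0.0, 0.0], [0.0, 0.0, 0.12, 0.0, 0.0, 0.0], [0.0, 0.0, 0.12, 0.0, 0.0, 0.0]]
```

Emit:
{"op": "step_arm", "data": {
  "rows": [
    [0.128,-0.067,0,0,0,-0.017],
    [0.131,-0.06,0,0,0,-0.017],
    [0.135,-0.054,0,0,0,-0.017],
    [0.137,-0.046,0,0,0,-0.017],
    [0.139,-0.039,0,0,0,-0.017]
  ],
  "fingers": 1
}}

```text
clock: 2.92
tcp_pos: [354.0, -468.8, 231.5]
ee_rot: [3.141, -0.0, 0.638]
ft_force: [0.1, -0.3, 0.6]
finger_gap: 1.001
grasp_force: 0.0
```

Emit:
{"op": "step_arm", "data": {
  "rows": [
    [0.141,-0.031,0,0,0,-0.017],
    [0.143,-0.024,0,0,0,-0.017],
    [0.143,-0.017,0,0,0,-0.017],
    [0.144,-0.009,0,0,0,-0.017],
    [0.145,-0.001,0,0,0,-0.017]
  ]
}}

```text
clock: 3.33
tcp_pos: [472.3, -332.3, 231.6]
ee_rot: [3.141, 0.0, 0.905]
ft_force: [0.6, 0.0, 0.1]
finger_gap: 0.996
grasp_force: 0.0
```

Emit:
{"op": "step_arm", "data": {
  "rows": [
    [0.144,0.006,0,0,0,-0.017],
    [0.144,0.014,0,0,0,-0.017],
    [0.123,-0.074,0,0,0,-0.017],
    [0.128,-0.068,0,0,0,-0.017],
    [0.13,-0.061,0,0,0,-0.017]
  ]
}}

```text
clock: 3.75
tcp_pos: [520.8, -169.0, 231.3]
ee_rot: [3.141, -0.0, 1.173]
ft_force: [1.0, 0.6, -0.2]
finger_gap: 0.997
grasp_force: 0.0
```

Emit:
{"op": "step_arm", "data": {
  "rows": [
    [0.134,-0.053,0,0,0,-0.017],
    [0.137,-0.047,0,0,0,-0.017],
    [0.138,-0.038,0,0,0,-0.017],
    [0.141,-0.032,0,0,0,-0.017],
    [0.142,-0.023,0,0,0,-0.017]
  ]
}}

```text
clock: 4.17
tcp_pos: [524.3, 10.8, 231.6]
ee_rot: [3.141, 0.0, 1.439]
ft_force: [0.2, 0.6, -0.5]
finger_gap: 1.002
grasp_force: 0.0
```

```bash
python3 - <<'E'
from plan import *
st()
D=down(1.541)
p=plan([([530,80,230],D),([449,348,190],D),([449,348,70],D)])
E
```

```text
t 4.17 tcp [524.3  10.8 231.6] rot [3.141 0.    1.439] q [ 0.37  0.18 -0.51  1.88  0.1   1.11 -0.31] F [ 0.2  0.6 -0.5] gap 1.002 gf 0.0
[[0.139, -0.007, 0.003, 0.0001, 0.0, -0.0162], [0.138, 0.0, 0.003, 0.0001, 0.0001, -0.0162], [0.133, -0.044, 0.02, 0.0, 0.0, 0.0], [0.133, -0.045, 0.02, 0.0, 0.0, 0.0], [0.132, -0.044, 0.02, 0.0, 0.0, 0.0]]
[[0.133, -0.045, 0.02, 0.0, 0.0, 0.0], [0.133, -0.044, 0.02, 0.0, 0.0, 0.0], [0.133, -0.044, 0.02, 0.0, 0.0, 0.0], [0.133, -0.045, 0.02, 0.0, 0.0, 0.0], [0.132, -0.044, 0.02, 0.0, 0.0, 0.0]]
[[0.0, 0.0, 0.12, 0.0, 0.0, 0.0], [0.0, 0.0, 0.12, 0.0, 0.0, 0.0], [0.0, 0.0, 0.12, 0.0, 0.0, 0.0], [0.0, 0.0, 0.12, 0.0, 0.0, 0.0]]
```

Emit:
{"op": "step_arm", "data": {
  "rows": [
    [0.139,-0.007,0,0,0,-0.016],
    [0.138,0,0,0,0,-0.016],
    [0.133,-0.044,0.02,0,0,0],
    [0.133,-0.045,0.02,0,0,0],
    [0.133,-0.044,0.02,0,0,0]
  ]
}}

```text
clock: 4.58
tcp_pos: [500.1, 180.6, 216.5]
ee_rot: [3.141, -0.0, 1.537]
ft_force: [0.2, 0.4, -0.2]
finger_gap: 1.004
grasp_force: 0.0
```

Emit:
{"op": "step_arm", "data": {
  "rows": [
    [0.133,-0.045,0.02,0,0,0],
    [0.133,-0.044,0.02,0,0,0],
    [0.133,-0.044,0.02,0,0,0],
    [0.133,-0.045,0.02,0,0,0],
    [0.06,-0.02,0.02,0,0,0]
  ]
}}

```text
clock: 5.0
tcp_pos: [452.9, 334.6, 191.9]
ee_rot: [-3.141, -0.004, 1.544]
ft_force: [0.2, 1.7, 0.0]
finger_gap: 1.002
grasp_force: 0.0
```

Emit:
{"op": "step_arm", "data": {
  "rows": [
    [0,0,0.1,0,0,0],
    [0,0,0.1,0,0,0],
    [0,0,0,0,0,0]
  ]
}}

```text
clock: 5.25
tcp_pos: [452.6, 326.4, 136.7]
ee_rot: [-3.134, 0.006, 1.539]
ft_force: [-0.9, -2.1, -0.9]
finger_gap: 1.003
grasp_force: 0.0
```

```bash
python3 - <<'E'
from plan import *
st()
D=down(1.541)
p=plan([([449,348.6,60],D),([449,348.6,5],D,20)])
E
```

```text
t 5.25 tcp [452.6 326.4 136.7] rot [-3.134  0.006  1.539] q [-0.14  0.4  -0.66  1.87  0.3   0.98 -0.97] F [-0.9 -2.1 -0.9] gap 1.003 gf 0.0
[[0.03, -0.005, 0.102, -0.0008, 0.0006, -0.0003], [0.03, -0.005, 0.102, -0.0008, 0.0006, -0.0002], [0.03, -0.006, 0.102, -0.0008, 0.0006, -0.0003], [0.0, 0.0, 0.073, 0.0, 0.0, 0.0], [0.0, 0.0, 0.074, 0.0, 0.0, 0.0]]
[[0.0, 0.0, 0.073, 0.0, 0.0, 0.0]]
```

Emit:
{"op": "step_arm", "data": {
  "rows": [
    [0,0,0,0,0,0],
    [0,0,0,0,0,0]
  ]
}}

```text
clock: 5.42
tcp_pos: [456.6, 328.8, 142.3]
ee_rot: [3.141, -0.001, 1.537]
ft_force: [1.2, -0.3, 0.4]
finger_gap: 0.997
grasp_force: 0.0
```

```bash
python3 - <<'E'
from plan import *
st()
D=down(1.541)
p=plan([([449,348.6,60],D),([449,348.6,5],D,20)])
E
```

```text
t 5.42 tcp [456.6 328.8 142.3] rot [ 3.141e+00 -1.000e-03  1.537e+00] q [-0.14  0.4  -0.67  1.86  0.29  0.98 -0.97] F [ 1.2 -0.3  0.4] gap 0.997 gf 0.0
[[0.026, -0.011, 0.11, 0.0001, -0.0001, -0.0005], [0.026, -0.011, 0.109, 0.0001, -0.0001, -0.0004], [0.026, -0.011, 0.11, 0.0001, -0.0001, -0.0005], [0.0, 0.0, 0.073, 0.0, 0.0, 0.0], [0.0, 0.0, 0.074, 0.0, 0.0, 0.0]]
[[0.0, 0.0, 0.073, 0.0, 0.0, 0.0]]
```

Emit:
{"op": "step_arm", "data": {
  "rows": [
    [0.026,-0.011,0.08,0,0,0],
    [0.026,-0.011,0.08,0,0,0],
    [0.026,-0.011,0.08,0,0,0],
    [0,0,0.04,0,0,0],
    [0,0,0,0,0,0]
  ]
}}

```text
clock: 5.83
tcp_pos: [447.7, 347.7, 70.4]
ee_rot: [-3.14, 0.002, 1.538]
ft_force: [0.4, -0.4, -0.0]
finger_gap: 1.003
grasp_force: 0.0
```

Emit:
{"op": "step_arm", "data": {
  "rows": [
    [0,0,0,0,0,0],
    [0,0,0,0,0,0]
  ]
}}

```text
clock: 6.0
tcp_pos: [449.8, 348.7, 73.0]
ee_rot: [3.139, -0.001, 1.536]
ft_force: [-0.2, 0.3, -0.7]
finger_gap: 1.0
grasp_force: 0.0
```

```bash
python3 - <<'E'
from plan import *
st()
D=down(1.541)
p=plan([([449,348.6,5],D,20)])
E
```

```text
t 6.0 tcp [449.8 348.7  73. ] rot [ 3.139e+00 -1.000e-03  1.536e+00] q [-0.22  0.51 -0.62  1.89  0.38  0.86 -1.07] F [-0.2  0.3 -0.7] gap 1.0 gf 0.0
[[0.0, -0.001, 0.068, 0.0002, -0.0001, -0.0004], [0.0, -0.001, 0.068, 0.0002, -0.0001, -0.0004], [-0.001, -0.001, 0.068, 0.0002, -0.0001, -0.0003], [0.0, -0.001, 0.068, 0.0002, -0.0002, -0.0004]]
```

Emit:
{"op": "step_arm", "data": {
  "rows": [
    [0,-0.001,0.067,0,0,0],
    [0,-0.001,0.067,0,0,0],
    [0,-0.001,0.067,0,0,0],
    [0,0,0.063,0,0,0],
    [0,0,0,0,0,0]
  ]
}}

```text
clock: 6.42
tcp_pos: [447.0, 346.8, 3.9]
ee_rot: [-3.14, 0.002, 1.536]
ft_force: [-0.8, -1.1, -0.4]
finger_gap: 1.0
grasp_force: 0.0
```

Emit:
{"op": "step_arm", "data": {
  "rows": [
    [0,0,0,0,0,0],
    [0,0,0,0,0,0],
    [0,0,0,0,0,0],
    [0,0,0,0,0,0],
    [0,0,0,0,0,0]
  ],
  "fingers": 0.3,
  "grip_force": 40
}}

```text
clock: 6.83
tcp_pos: [448.9, 349.5, 7.2]
ee_rot: [3.139, -0.002, 1.537]
ft_force: [-0.2, -1.0, 6.3]
finger_gap: 0.718
grasp_force: 46.3
```

```bash
python3 - <<'E'
from plan import *
st()
E
```

```text
t 6.83 tcp [448.9 349.5   7.2] rot [ 3.139e+00 -2.000e-03  1.537e+00] q [-0.27  0.61 -0.57  1.91  0.46  0.76 -1.13] F [-0.2 -1.   6.3] gap 0.718 gf 46.3
```

Emit:
{"op": "step_arm", "data": {
  "rows": [
    [0,0,-0.02,0,0,0],
    [0,0,-0.04,0,0,0],
    [0,0,0,0,0,0],
    [0,0,0,0,0,0],
    [-0.04,0,0,0,0,0]
  ]
}}

```text
clock: 7.25
tcp_pos: [446.6, 341.0, 20.8]
ee_rot: [3.141, -0.003, 1.54]
ft_force: [0.6, 1.4, -2.7]
finger_gap: 0.712
grasp_force: 45.3
```

Emit:
{"op": "step_arm", "data": {
  "rows": [
    [-0.08,0,0,0,0,0],
    [-0.1,0,0,0,0,0],
    [-0.1,0,0,0,0,0],
    [-0.1,0,0,0,0,0],
    [-0.1,0,0,0,0,0]
  ]
}}

```text
clock: 7.67
tcp_pos: [442.2, 216.1, 19.7]
ee_rot: [-3.14, 0.001, 1.537]
ft_force: [0.5, -1.1, -2.3]
finger_gap: 0.72
grasp_force: 45.3
```

Emit:
{"op": "step_arm", "data": {
  "rows": [
    [-0.12,0,0,0,0,0],
    [-0.12,0,-0.04,0,0,0],
    [-0.13,0,-0.06,0,0,0],
    [-0.13,0,0,0,0,0],
    [-0.13,0,0,0,0,0]
  ]
}}

```text
clock: 8.08
tcp_pos: [437.6, 59.0, 45.8]
ee_rot: [3.14, 0.001, 1.537]
ft_force: [0.5, -0.6, -2.9]
finger_gap: 0.721
grasp_force: 45.4
```

```bash
python3 - <<'E'
from plan import *
st()
D=down(1.541)
p=plan([([430,-75,47],D,30),([430,-75,11],D,12)])
E
```

```text
t 8.08 tcp [437.6  59.   45.8] rot [3.140e+00 1.000e-03 1.537e+00] q [ 0.33  0.34 -0.61  2.19  0.31  0.69 -0.52] F [ 0.5 -0.6 -2.9] gap 0.721 gf 45.4
[[-0.107, -0.003, -0.001, 0.0001, 0.0, -0.0002], [-0.108, -0.002, -0.001, 0.0, 0.0001, -0.0003], [-0.107, -0.003, -0.001, 0.0001, 0.0, -0.0002], [-0.107, -0.003, -0.001, 0.0001, 0.0, -0.0002], [-0.108, -0.002, -0.001, 0.0001, 0.0001, -0.0002]]
[[0.0, 0.0, 0.036, 0.0, 0.0, 0.0], [0.0, 0.0, 0.036, 0.0, 0.0, 0.0], [0.0, 0.0, 0.036, 0.0, 0.0, 0.0], [0.0, 0.0, 0.036, 0.0, 0.0, 0.0]]
```

Emit:
{"op": "step_arm", "data": {
  "rows": [
    [-0.13,-0.003,0,0,0,0],
    [-0.12,-0.003,0,0,0,0],
    [-0.1,-0.003,0,0,0,0],
    [-0.08,0,0,0,0,0],
    [-0.04,0,0,0,0,0]
  ]
}}

```text
clock: 8.5
tcp_pos: [430.0, -60.3, 44.8]
ee_rot: [-3.14, 0.002, 1.532]
ft_force: [-0.0, -0.9, -3.2]
finger_gap: 0.716
grasp_force: 45.4
```

Emit:
{"op": "step_arm", "data": {
  "rows": [
    [0,0,0,0,0,0],
    [0,0,0,0,0,0],
    [0,0,0,0,0,0]
  ]
}}

```text
clock: 8.75
tcp_pos: [431.7, -54.5, 45.3]
ee_rot: [3.141, -0.001, 1.54]
ft_force: [0.7, 0.2, -2.0]
finger_gap: 0.719
grasp_force: 45.4
```

```bash
cat > look.py <<'E'
from fit import *
from plan import st
import sys
def scoop(p0,z=0,cams=("side","top")):
    for n in cams: grab_frame(n)
    mk={n:getmask(n,"scoop",[p0[0],p0[1],20]) for n in cams}
    return fit("scoop",p0,mk,z=z)
E
python3 - <<'E'
from plan import *
st()
p=plan([([430,-75,13],down(1.541),12)])
E
```

```text
t 8.75 tcp [431.7 -54.5  45.3] rot [ 3.141e+00 -1.000e-03  1.540e+00] q [ 0.56  0.32 -0.57  2.21  0.27  0.68 -0.24] F [ 0.7  0.2 -2. ] gap 0.719 gf 45.4
[[-0.021, -0.001, 0.032, 0.0, -0.0001, -0.0001], [-0.02, -0.001, 0.033, 0.0, -0.0001, -0.0001], [-0.021, -0.001, 0.032, 0.0, 0.0, -0.0001], [-0.02, -0.001, 0.032, 0.0, -0.0001, -0.0001]]
```

Emit:
{"op": "step_arm", "data": {
  "rows": [
    [-0.03,0,0.03,0,0,0],
    [-0.03,0,0.04,0,0,0],
    [0,0,0.04,0,0,0],
    [0,0,0.026,0,0,0],
    [0,0,0,0,0,0]
  ]
}}

```text
clock: 9.17
tcp_pos: [430.4, -71.0, 9.9]
ee_rot: [-3.139, -0.0, 1.538]
ft_force: [-0.1, 0.7, -2.1]
finger_gap: 0.718
grasp_force: 46.3
```

Emit:
{"op": "step_arm", "data": {
  "rows": [
    [0,0,0,0,0,0],
    [0,0,0,0,0,0],
    [0,0,0.004,0,0,0]
  ]
}}

```text
clock: 9.42
tcp_pos: [431.1, -70.9, 10.0]
ee_rot: [-3.141, -0.0, 1.538]
ft_force: [-0.5, -0.4, -1.9]
finger_gap: 0.719
grasp_force: 46.3
```

Emit:
{"op": "step_arm", "data": {
  "rows": [
    [0,0,0,0,0,0],
    [0,0,0,0,0,0],
    [0,0,0,0,0,0],
    [0,0,-0.04,0,0,0],
    [0,0,-0.08,0,0,0]
  ],
  "fingers": 1
}}

```text
clock: 9.83
tcp_pos: [429.2, -70.8, 39.5]
ee_rot: [-3.137, -0.001, 1.538]
ft_force: [0.1, 0.2, -0.7]
finger_gap: 0.997
grasp_force: 0.0
```

Emit:
{"op": "step_arm", "data": {
  "rows": [
    [0,0,-0.12,0,0,0],
    [0,0,-0.12,0,0,0],
    [0,0,-0.12,0,0,0],
    [0,0,-0.1,0,0,0],
    [0,0,0,0,0,0]
  ]
}}

```text
clock: 10.25
tcp_pos: [435.9, -71.6, 161.4]
ee_rot: [3.13, 0.003, 1.538]
ft_force: [0.2, -1.6, 0.1]
finger_gap: 1.001
grasp_force: 0.0
```

```bash
python3 - <<'E'
from look import *
st()
p=scoop((430,-69,-1.6),3)
for n in C:
    scoop(p,3,(n,))
st()
E
```

```text
t 10.25 tcp [435.9 -71.6 161.4] rot [3.130e+00 3.000e-03 1.538e+00] q [ 0.68  0.11 -0.64  2.13  0.08  0.92 -0.03] F [ 0.2 -1.6  0.1] gap 1.001 gf 0.0
scoop [431.  -72.2] -1.6015 cost 1.022 [np.float64(0.104), np.float64(0.918)]
scoop [432.7 -74.3] -1.5903 cost 0.09 [np.float64(0.09)]
scoop [430.9 -60.7] -1.6053 cost 1.01 [np.float64(1.01)]
t 10.65 tcp [430.1 -70.9 154.1] rot [-3.139e+00 -1.000e-03  1.538e+00] q [ 0.68  0.12 -0.63  2.14  0.09  0.92 -0.03] F [-0.2  0.4 -0.7] gap 1.001 gf 0.0
```

```bash
cat >> plan.py <<'E'
def scoopR(yaw,up=0): return Rot.from_euler("z",yaw)*Rot.from_euler("y",-up)   # up>0: mouth up
REL=(np.array([-95+19*np.sin(.26),0,62-19*np.cos(.26)]),Rot.from_euler("z",np.pi)*Rot.from_euler("x",np.pi)*Rot.from_euler("y",-.26))
def tcp(org,yaw,up=0,rel=None):
    r=rel or REL;S=scoopR(yaw,up);return S.apply(r[0])+np.array(org,float),S*r[1]
E
python3 - <<'E'
from plan import *
p,R=tcp([431,-71.5,3],-1.602); print(p.round(1),R.as_euler("xyz").round(3))
z=R.apply([0,0,1])
plan([(p-90*z,R,25),(p,R,20)])
E
```

```text
[433.8  18.6  46.6] [3.142 0.26  1.54 ]
[[0.09, 0.001, 0.016, -0.0002, -0.0166, -0.0001], [0.091, 0.0, 0.012, -0.0002, -0.0166, -0.0001], [0.091, 0.001, 0.007, -0.0002, -0.0166, -0.0001], [0.092, 0.001, 0.002, -0.0001, -0.0167, -0.0001], [0.092, 0.0, -0.002, -0.0002, -0.0166, -0.0001]]
[[0.0, 0.0, 0.072, 0.0, 0.0, 0.0], [0.0, 0.0, 0.072, 0.0, 0.0, 0.0], [0.0, 0.0, 0.072, 0.0, 0.0, 0.0], [0.0, 0.0, 0.072, 0.0, 0.0, 0.0], [0.0, 0.0, 0.072, 0.0, 0.0, 0.0]]
```

Emit:
{"op": "step_arm", "data": {
  "rows": [
    [0.09,0.001,0.016,0,-0.0166,0],
    [0.091,0,0.012,0,-0.0166,0],
    [0.091,0.001,0.007,0,-0.0166,0],
    [0.092,0.001,0.002,0,-0.0167,0],
    [0.092,0,-0.002,0,-0.0166,0]
  ]
}}

```text
clock: 11.07
tcp_pos: [435.5, 42.2, 134.1]
ee_rot: [3.141, 0.264, 1.537]
ft_force: [0.5, 0.4, -0.8]
finger_gap: 0.997
grasp_force: 0.0
```

Emit:
{"op": "step_arm", "data": {
  "rows": [
    [0,0,0,0,0,0],
    [0,0,0,0,0,0],
    [0,0,0,0,0,0]
  ]
}}

```text
clock: 11.32
tcp_pos: [435.1, 41.3, 133.9]
ee_rot: [-3.139, 0.261, 1.539]
ft_force: [0.2, -0.6, 0.3]
finger_gap: 0.999
grasp_force: 0.0
```

```bash
python3 - <<'E'
from look import *
from plan import *
st()
s=scoop((431,-71.5,-1.602),3,("side",))
p,R=tcp([431.5,-72,3],-1.602)
plan([(p,R,20)])
E
```

```text
t 11.32 tcp [435.1  41.3 133.9] rot [-3.139  0.261  1.539] q [ 0.32  0.23 -0.74  2.12  0.46  1.02 -0.72] F [ 0.2 -0.6  0.3] gap 0.999 gf 0.0
scoop [434.1 -71.8] -1.5775 cost 0.302 [np.float64(0.302)]
[[0.001, 0.0, 0.072, -0.0001, 0.0001, -0.0003], [0.002, 0.0, 0.072, -0.0002, 0.0001, -0.0003], [0.001, -0.001, 0.073, -0.0001, 0.0001, -0.0003], [0.001, 0.0, 0.072, -0.0002, 0.0001, -0.0002], [0.002, 0.0, 0.072, -0.0001, 0.0001, -0.0003]]
```

Emit:
{"op": "step_arm", "data": {
  "rows": [
    [0.001,0,0.072,0,0,0],
    [0.001,0,0.072,0,0,0],
    [0.001,0,0.072,0,0,0],
    [0.001,0,0.072,0,0,0],
    [0.001,0,0.072,0,0,0]
  ]
}}

```text
clock: 11.83
tcp_pos: [435.1, 16.9, 46.8]
ee_rot: [3.141, 0.262, 1.533]
ft_force: [-0.1, -1.3, 0.6]
finger_gap: 0.997
grasp_force: 0.0
```

Emit:
{"op": "step_arm", "data": {
  "rows": [
    [0,0,0,0,0,0],
    [0,0,0,0,0,0],
    [0,0,0,0,0,0]
  ]
}}

```text
clock: 12.08
tcp_pos: [435.6, 18.8, 48.1]
ee_rot: [3.14, 0.261, 1.535]
ft_force: [-0.2, 0.0, 0.2]
finger_gap: 1.004
grasp_force: 0.0
```

Emit:
{"op": "step_arm", "data": {
  "rows": [
    [0,0,0,0,0,0],
    [0,0,0,0,0,0],
    [0,0,0,0,0,0],
    [0,0,0,0,0,0],
    [0,0,0,0,0,0]
  ],
  "fingers": 0,
  "grip_force": 100
}}

```text
clock: 12.5
tcp_pos: [435.2, 19.6, 47.7]
ee_rot: [3.141, 0.261, 1.538]
ft_force: [-0.5, -0.2, 0.3]
finger_gap: 0.299
grasp_force: 0.0
```

Emit:
{"op": "step_arm", "data": {
  "rows": [
    [0,0,0,0,0,0],
    [0,0,0,0,0,0],
    [0,0,0,0,0,0],
    [0,0,0,0,0,0]
  ]
}}

```text
clock: 12.83
tcp_pos: [435.0, 19.5, 47.6]
ee_rot: [3.142, 0.261, 1.538]
ft_force: [-0.5, 0.5, 4.7]
finger_gap: 0.167
grasp_force: 97.5
```

```bash
python3 - <<'E'
from plan import *
st()
p,R=tcp([431.5,-72,80],-1.602)
plan([(p,R,20)])
E
```

```text
t 12.83 tcp [435.   19.5  47.6] rot [3.142 0.261 1.538] q [ 0.27  0.39 -0.66  2.18  0.64  0.87 -0.86] F [-0.5  0.5  4.7] gap 0.167 gf 97.5
[[-0.021, -0.001, -0.073, 0.0, 0.0001, -0.0001], [-0.021, 0.0, -0.073, -0.0001, 0.0001, -0.0002], [-0.021, -0.001, -0.073, 0.0, 0.0001, -0.0001], [-0.021, -0.001, -0.073, 0.0, 0.0001, -0.0002]]
```

Emit:
{"op": "step_arm", "data": {
  "rows": [
    [-0.021,0,-0.06,0,0,0],
    [-0.021,0,-0.073,0,0,0],
    [-0.021,0,-0.073,0,0,0],
    [-0.021,0,-0.073,0,0,0],
    [0,0,0,0,0,0]
  ]
}}

```text
clock: 13.25
tcp_pos: [437.3, 17.8, 122.6]
ee_rot: [3.135, 0.26, 1.536]
ft_force: [1.1, 1.0, -2.5]
finger_gap: 0.167
grasp_force: 98.0
```

```bash
python3 - <<'E'
from look import *
from plan import *
R=pickle.load(open("R.pkl","rb"))
f={n:grab_frame(n)[:,:,::-1].copy() for n in C}
b=R["bin"]
a=cv2.resize(f["top"][165:285,420:490],None,fx=5,fy=5,interpolation=cv2.INTER_CUBIC)
s=cv2.resize(f["side"][140:220,295:400],None,fx=4,fy=4,interpolation=cv2.INTER_CUBIC)
o=np.zeros((600,800,3),np.uint8);o[:600,:350]=a[:600,:350];o[:s.shape[0],360:360+s.shape[1]]=s
# grid of bin frame lines at z=15 (top)
for x in(-25,0,25,50,79):
    q=((proj("top",xf(np.array([[x,-40,15],[x,40,15.]]),b))-[420,165])*5+2).astype(int); cv2.line(o,tuple(map(int,q[0])),tuple(map(int,q[1])),(255,0,0),1)
for y in(-28.5,0,28.5):
    q=((proj("top",xf(np.array([[-100,y,15],[79,y,15.]]),b))-[420,165])*5+2).astype(int); cv2.line(o,tuple(map(int,q[0])),tuple(map(int,q[1])),(0,200,0),1)
cv2.imwrite("pics/bin1.png",o)
s=scoop((431.5,-69,-1.602),78,("side",))
st()
E
```

```text
scoop [431.  -71.6] -1.6002 cost 1.047 [np.float64(1.047)]
t 13.45 tcp [433.7  16.8 118.8] rot [-3.139  0.261  1.538] q [ 0.35  0.24 -0.72  2.14  0.49  0.98 -0.7 ] F [ 0.5 -0.2 -2. ] gap 0.167 gf 98.0
```

View pics/bin1.png

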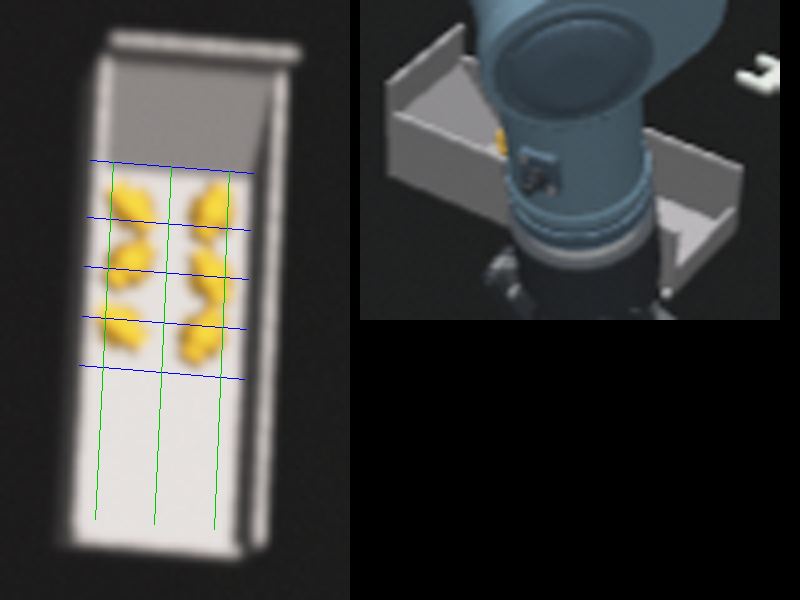

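```bash
cat >> plan.py <<'E'
REL=(np.array([-91.5,0,44.6]),REL[1])
BIN=(612.6,-272.9,-0.0704)
def binpt(x,y,z):
    c,s=np.cos(BIN[2]),np.sin(BIN[2]);return np.array([BIN[0]+c*x-s*y,BIN[1]+s*x+c*y,z])
def mouth(pt,yaw,up): # TCP pose putting the mouth point at world pt
    return tcp(np.array(pt)-scoopR(yaw,up).apply([40,0,0]),yaw,up)
def bm(x,y,z,up): return mouth(binpt(x,y,z),BIN[2],up)
def scoop_now():
    s=observe();R=Rot.from_euler("xyz",s["ee_rot"]);S=R*REL[1].inv();o=np.array(s["tcp_pos"])-S.apply(REL[0])
    return o,S
def where():
    o,S=scoop_now();m=o+S.apply([40,0,0]);c,s=np.cos(BIN[2]),np.sin(BIN[2]);d=m-np.array([BIN[0],BIN[1],0])
    x=S.apply([1,0,0]);print("scoop org",o.round(1),"mouth in bin",np.round([c*d[0]+s*d[1],-s*d[0]+c*d[1],d[2]],1),"yaw",round(np.arctan2(x[1],x[0]),3),"up",round(np.arcsin(x[2]),3))
E
python3 - <<'E'
from plan import *
where()
a=tcp([440,-90,115],-1.5,0); b=bm(-45,0,110,-.3)
print(a[0],b[0])
plan([(*a,25),(*b,33)])
E
```

```text
scoop org [430.5 -74.6  74.3] mouth in bin [-194.1  145.    74.3] yaw -1.604 up 0.001
[433.52754605   1.27079127 159.6       ] [ 455.54345692 -261.82491669  191.46891459]
[[-0.051, 0.001, -0.071, -0.0047, 0.0001, -0.016], [-0.051, -0.001, -0.071, -0.0046, 0.0002, -0.0159], [-0.088, 0.001, 0.012, -0.0042, 0.0065, -0.0378], [-0.087, -0.009, 0.011, -0.0042, 0.0066, -0.0378], [-0.086, -0.02, 0.008, -0.0041, 0.0066, -0.0378]]
[[-0.083, -0.03, 0.007, -0.0042, 0.0065, -0.0379], [-0.079, -0.04, 0.004, -0.0042, 0.0065, -0.0378], [-0.074, -0.049, 0.002, -0.0042, 0.0066, -0.0378], [-0.068, -0.058, 0.0, -0.0041, 0.0066, -0.0378], [-0.06, -0.065, -0.002, -0.0042, 0.0065, -0.0378]]
[[-0.052, -0.071, -0.004, -0.0042, 0.0065, -0.0378], [-0.043, -0.078, -0.006, -0.0042, 0.0066, -0.0378], [-0.034, -0.081, -0.008, -0.0041, 0.0066, -0.0378], [-0.023, -0.085, -0.01, -0.0042, 0.0065, -0.0379]]
```

Emit:
{"op": "step_arm", "data": {
  "rows": [
    [-0.051,0,-0.071,-0.0047,0,-0.016],
    [-0.051,0,-0.071,-0.0047,0,-0.016],
    [-0.088,0,0.012,-0.0042,0.0065,-0.038],
    [-0.087,-0.009,0.011,-0.0042,0.0065,-0.038],
    [-0.086,-0.02,0.008,-0.0042,0.0065,-0.038]
  ]
}}

```text
clock: 13.87
tcp_pos: [437.4, -56.0, 166.9]
ee_rot: [-3.101, 0.199, 1.968]
ft_force: [0.9, 0.1, -1.9]
finger_gap: 0.166
grasp_force: 98.0
```

Emit:
{"op": "step_arm", "data": {
  "rows": [
    [-0.083,-0.03,0.007,-0.0042,0.0065,-0.038],
    [-0.079,-0.04,0.004,-0.0042,0.0065,-0.038],
    [-0.074,-0.049,0.002,-0.0042,0.0065,-0.038],
    [-0.068,-0.058,0,-0.0042,0.0065,-0.038],
    [-0.06,-0.065,-0.002,-0.0042,0.0065,-0.038]
  ]
}}

```text
clock: 14.28
tcp_pos: [437.3, -152.6, 179.2]
ee_rot: [-3.085, 0.077, 2.493]
ft_force: [0.3, -0.5, -1.9]
finger_gap: 0.165
grasp_force: 98.0
```

Emit:
{"op": "step_arm", "data": {
  "rows": [
    [-0.052,-0.071,-0.004,-0.0042,0.0065,-0.038],
    [-0.043,-0.078,-0.006,-0.0042,0.0065,-0.038],
    [-0.034,-0.081,-0.008,-0.0042,0.0065,-0.038],
    [-0.023,-0.085,-0.01,-0.0042,0.0065,-0.038],
    [0,0,0,0,0,0]
  ]
}}

```text
clock: 14.7
tcp_pos: [434.6, -245.6, 192.0]
ee_rot: [-3.122, -0.02, 2.952]
ft_force: [1.0, -1.2, -1.2]
finger_gap: 0.163
grasp_force: 97.9
```

Emit:
{"op": "step_arm", "data": {
  "rows": [
    [0,0,0,0,0,0],
    [0,0,0,0,0,0]
  ]
}}

```text
clock: 14.87
tcp_pos: [435.2, -238.0, 191.6]
ee_rot: [-3.126, -0.021, 2.956]
ft_force: [0.3, 1.4, -2.8]
finger_gap: 0.172
grasp_force: 97.9
```

```bash
python3 - <<'E'
from look import *
from plan import *
st();where()
o,S=scoop_now()
f={n:grab_frame(n)[:,:,::-1].copy() for n in C}
def ov(n,o,S,g):
    for b in M["scoop"]:
        h=cv2.convexHull(np.round(proj(n,S.apply(b)+o)).astype(np.int32)); cv2.polylines(g,[h],True,(0,0,255),1)
for n in C: ov(n,o,S,f[n])
a=f["side"][110:260,260:460];b=f["top"][150:350,390:500]
cv2.imwrite("pics/pre.png",np.hstack([cv2.resize(a,(480,360),interpolation=cv2.INTER_CUBIC),cv2.resize(b,(198,360),interpolation=cv2.INTER_CUBIC)]))
E
```

```text
t 14.87 tcp [ 435.2 -238.   191.6] rot [-3.126 -0.021  2.956] q [ 0.93  0.19 -0.57  1.97  0.14  1.04  1.68] F [ 0.3  1.4 -2.8] gap 0.172 gf 97.9
scoop org [ 509.2 -253.   123.4] mouth in bin [-66.4   8.  112.3] yaw -0.19 up -0.281
```

View pics/pre.png

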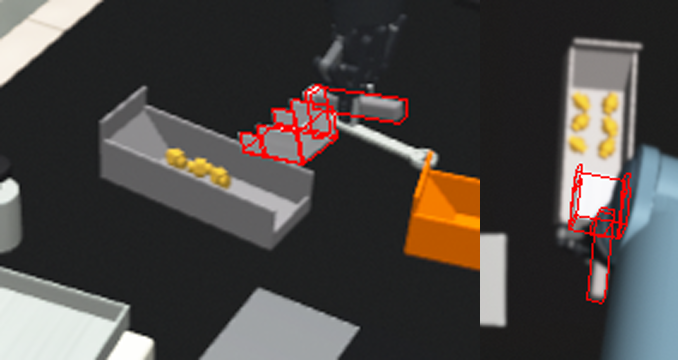

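```bash
python3 - <<'E'
from plan import *
plan([(*bm(-45,0,90,-.3),20),(*bm(-43,0,35,-.3),20)])
E
```

```text
[[-0.049, -0.041, 0.041, -0.0021, 0.003, -0.0179], [-0.047, -0.043, 0.041, -0.0022, 0.003, -0.0179], [-0.005, 0.0, 0.073, 0.0, 0.0, 0.0], [-0.006, 0.0, 0.073, 0.0, 0.0, 0.0], [-0.005, 0.0, 0.073, 0.0, 0.0, 0.0]]
```

Emit:
{"op": "step_arm", "data": {
  "rows": [
    [-0.049,-0.041,0.041,-0.0021,0.003,-0.018],
    [-0.047,-0.043,0.041,-0.0021,0.003,-0.018],
    [0,0,0,0,0,0],
    [-0.006,0,0.06,0,0,0],
    [-0.005,0,0.06,0,0,0]
  ]
}}

```text
clock: 15.38
tcp_pos: [459.0, -262.9, 143.0]
ee_rot: [-3.139, -0.036, 3.07]
ft_force: [-0.3, -0.9, -2.1]
finger_gap: 0.167
grasp_force: 98.1
```

Emit:
{"op": "step_arm", "data": {
  "rows": [
    [-0.003,0,0.03,0,0,0],
    [0,0,0,0,0,0],
    [0,0,0,0,0,0],
    [0,0,0,0,0,0]
  ]
}}

```text
clock: 15.72
tcp_pos: [459.0, -263.7, 136.0]
ee_rot: [-3.139, -0.036, 3.07]
ft_force: [0.4, 0.1, -1.7]
finger_gap: 0.171
grasp_force: 97.9
```

```bash
python3 - <<'E'
from plan import *
st();where()
plan([(*bm(-43,0,8,-.3),15),(*bm(-22,0,7,-.3),15),(*bm(-10,0,7,-.02),15),(*bm(30,0,7,-.02),12)])
E
```

```text
t 15.72 tcp [ 459.  -263.7  136. ] rot [-3.139 -0.036  3.07 ] q [ 0.91  0.34 -0.55  1.93  0.23  0.97  1.75] F [ 0.4  0.1 -1.7] gap 0.171 gf 97.9
scoop org [ 533.3 -269.1   66.6] mouth in bin [-41.1  -1.9  55. ] yaw -0.072 up -0.296
[[0.0, 0.002, 0.047, -0.0002, 0.0003, -0.0001], [0.0, 0.001, 0.046, -0.0002, 0.0003, 0.0], [0.0, 0.002, 0.047, -0.0002, 0.0003, -0.0001], [-0.001, 0.002, 0.046, -0.0001, 0.0003, -0.0001], [-0.042, 0.0, 0.0, 0.0, 0.0, 0.0]]
[[-0.042, 0.0, 0.001, 0.0, 0.0, 0.0], [0.006, 0.0, 0.046, 0.0, -0.0297, 0.0], [0.011, 0.0, 0.045, 0.0, -0.0297, 0.0], [0.015, 0.0, 0.044, 0.0, -0.0297, 0.0001], [-0.039, 0.0, 0.009, 0.0, 0.0, 0.0]]
[[-0.039, 0.0, 0.01, 0.0, 0.0, 0.0], [-0.039, 0.0, 0.009, 0.0, 0.0, 0.0], [-0.038, 0.0, 0.01, 0.0, 0.0, 0.0]]
```

Emit:
{"op": "step_arm", "data": {
  "rows": [
    [0,0.002,0.047,0,0,0],
    [0,0.002,0.046,0,0,0],
    [0,0.002,0.047,0,0,0],
    [0,0.002,0.03,0,0,0],
    [0,0,0.008,0,0,0]
  ]
}}

```text
clock: 16.13
tcp_pos: [454.9, -260.8, 88.1]
ee_rot: [3.141, -0.042, 3.07]
ft_force: [-0.8, 0.6, -2.5]
finger_gap: 0.167
grasp_force: 98.0
```

Emit:
{"op": "step_arm", "data": {
  "rows": [
    [0,0,0,0,0,0],
    [0,0,0,0,0,0]
  ]
}}

```text
clock: 16.3
tcp_pos: [457.0, -261.8, 90.5]
ee_rot: [-3.14, -0.038, 3.07]
ft_force: [0.3, -0.2, -2.2]
finger_gap: 0.166
grasp_force: 98.0
```

```bash
python3 - <<'E'
from plan import *
st();where()
plan([(*bm(-24,0,8,-.3),15),(*bm(-10,0,7,-.02),15)])
E
```

```text
t 16.3 tcp [ 457.  -261.8   90.5] rot [-3.14  -0.038  3.07 ] q [ 0.89  0.4  -0.53  1.96  0.28  0.89  1.71] F [ 0.3 -0.2 -2.2] gap 0.166 gf 98.0
scoop org [ 531.2 -267.2   21. ] mouth in bin [-43.3  -0.1   9.3] yaw -0.072 up -0.298
[[-0.039, 0.0, 0.0, -0.0002, 0.0004, -0.0002], [-0.039, 0.0, 0.001, -0.0002, 0.0004, -0.0002], [0.004, 0.0, 0.047, 0.0, -0.0297, 0.0], [0.007, 0.0, 0.047, 0.0, -0.0297, 0.0], [0.013, 0.0, 0.045, 0.0, -0.0298, 0.0]]
```

Emit:
{"op": "step_arm", "data": {
  "rows": [
    [-0.039,0,0,0,0,0],
    [-0.039,0,0,0,0,0],
    [0.004,0,0.045,0,-0.0297,0],
    [0.007,0,0.045,0,-0.0297,0],
    [0.012,0,0.04,0,-0.0297,0]
  ]
}}

```text
clock: 16.72
tcp_pos: [476.0, -263.5, 58.7]
ee_rot: [-3.138, 0.251, 3.073]
ft_force: [0.6, -0.3, -3.7]
finger_gap: 0.172
grasp_force: 98.1
```

Emit:
{"op": "step_arm", "data": {
  "rows": [
    [0,0,0,0,0,0],
    [0,0,0,0,0,0]
  ]
}}

```text
clock: 16.88
tcp_pos: [471.2, -263.1, 56.7]
ee_rot: [-3.141, 0.239, 3.069]
ft_force: [0.9, -2.0, -1.5]
finger_gap: 0.174
grasp_force: 98.2
```

```bash
python3 - <<'E'
from plan import *
st();where()
plan([(*bm(35,0,6,-.02),12)])
E
```

```text
t 16.88 tcp [ 471.2 -263.1   56.7] rot [-3.141  0.239  3.069] q [ 1.01  0.38 -0.57  2.13  0.23  0.48  1.79] F [ 0.9 -2.  -1.5] gap 0.174 gf 98.2
scoop org [ 561.5 -269.7   10.2] mouth in bin [-11.2  -0.5   9.3] yaw -0.073 up -0.021
[[-0.044, 0.0, 0.014, -0.0001, -0.0001, -0.0002], [-0.044, 0.001, 0.015, -0.0001, 0.0, -0.0002], [-0.044, 0.0, 0.014, -0.0001, -0.0001, -0.0001], [-0.044, 0.0, 0.014, -0.0002, -0.0001, -0.0002]]
```

Emit:
{"op": "step_arm", "data": {
  "rows": [
    [-0.03,0,0.02,0,0,0],
    [-0.044,0,0.016,0,0,0],
    [-0.044,0,0.014,0,0,0],
    [-0.044,0,0.012,0,0,0],
    [-0.02,0,0.006,0,0,0]
  ]
}}

```text
clock: 17.3
tcp_pos: [525.1, -266.3, 52.8]
ee_rot: [-3.139, 0.246, 3.073]
ft_force: [-1.1, 0.7, 1.0]
finger_gap: 0.166
grasp_force: 98.4
```

```bash
python3 - <<'E'
from plan import *
st();where()
plan([(*bm(72,0,6,-.02),12)])
E
```

```text
t 17.3 tcp [ 525.1 -266.3   52.8] rot [-3.139  0.246  3.073] q [ 0.91  0.45 -0.53  2.03  0.28  0.5   1.72] F [-1.1  0.7  1. ] gap 0.166 gf 98.4
scoop org [ 615.7 -272.7    7. ] mouth in bin [43.1  0.4  6.5] yaw -0.07 up -0.014
[[-0.038, -0.001, 0.009, -0.0002, 0.0007, 0.0001], [-0.038, 0.0, 0.009, -0.0002, 0.0007, 0.0002], [-0.038, -0.001, 0.009, -0.0002, 0.0007, 0.0001]]
```

Emit:
{"op": "step_arm", "data": {
  "rows": [
    [-0.036,0,0.008,0,0,0],
    [-0.036,0,0.008,0,0,0],
    [-0.03,0,0.007,0,0,0],
    [0,0,0,0,0,0],
    [0,0,0,0,0,0]
  ]
}}

```text
clock: 17.72
tcp_pos: [546.8, -267.8, 52.0]
ee_rot: [-3.14, 0.241, 3.071]
ft_force: [-2.4, 1.9, 1.0]
finger_gap: 0.169
grasp_force: 98.8
```

```bash
python3 - <<'E'
from look import *
from plan import *
st();where()
f={n:grab_frame(n)[:,:,::-1].copy() for n in C}
a=f["side"][120:240,280:440];b=f["top"][150:300,410:500]
cv2.imwrite("pics/push.png",np.hstack([cv2.resize(a,(480,360),interpolation=cv2.INTER_CUBIC),cv2.resize(b,(216,360),interpolation=cv2.INTER_CUBIC)]))
E
```

```text
t 17.72 tcp [ 546.8 -267.8   52. ] rot [-3.14   0.241  3.071] q [ 0.87  0.48 -0.52  1.98  0.3   0.53  1.69] F [-2.4  1.9  1. ] gap 0.169 gf 98.8
scoop org [ 637.2 -274.3    5.6] mouth in bin [64.6  0.3  4.9] yaw -0.071 up -0.019
```

View pics/push.png

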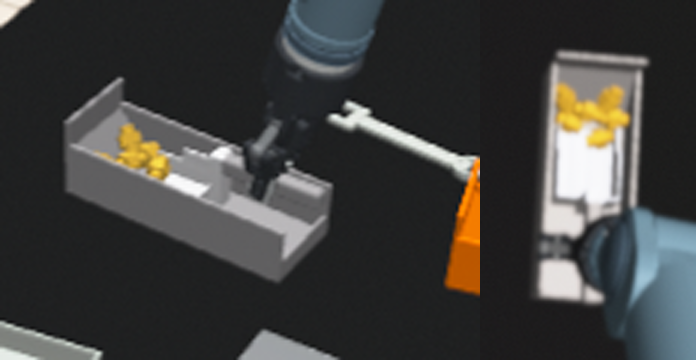

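```bash
python3 - <<'E'
from plan import *
plan([(*bm(78,0,6,-.02),12),(*bm(86,0,14,.18),12),(*bm(94,0,26,.4),12)])
E
```

```text
[[-0.027, -0.001, 0.004, -0.0002, 0.0003, 0.0], [-0.026, -0.001, 0.004, -0.0002, 0.0004, -0.0001], [0.006, 0.0, 0.037, 0.0, -0.0319, 0.0], [0.011, 0.0, 0.037, 0.0, -0.0318, 0.0], [0.003, 0.0, 0.039, 0.0, -0.035, 0.0]]
[[0.007, 0.0, 0.039, 0.0, -0.035, 0.0]]
```

```bash
python3 - <<'E'
from plan import *
plan([(*bm(76,0,6.5,-.02),12),(*bm(86,0,18,.14),12),(*bm(98,0,31,.3),12),(*bm(104,0,39,.4),12)])
E
```

```text
[[-0.046, -0.002, 0.004, -0.0004, 0.0007, -0.0001], [-0.003, 0.0, 0.021, 0.0, -0.0255, 0.0], [-0.002, 0.0, 0.022, 0.0, -0.0255, 0.0], [-0.011, 0.0, 0.024, 0.0, -0.0255, 0.0], [-0.008, 0.0, 0.025, 0.0, -0.0254, 0.0]]
[[-0.009, 0.0, 0.033, 0.0, -0.0318, 0.0]]
```

Emit:
{"op": "step_arm", "data": {
  "rows": [
    [-0.023,-0.001,0.001,0,0,0],
    [-0.023,-0.001,0.001,0,0,0],
    [-0.003,0,0.021,0,-0.0255,0],
    [-0.002,0,0.022,0,-0.0255,0],
    [0,0,0,0,0,0]
  ]
}}

```text
clock: 18.23
tcp_pos: [558.2, -268.7, 41.4]
ee_rot: [3.141, 0.399, 3.07]
ft_force: [-3.5, 2.0, 2.8]
finger_gap: 0.17
grasp_force: 99.0
```

```bash
python3 - <<'E'
from plan import *
st();where()
plan([(*bm(86,0,18,.14),12),(*bm(98,0,31,.3),12),(*bm(104,0,39,.4),12)])
E
```

```text
t 18.23 tcp [ 558.2 -268.7   41.4] rot [3.141 0.399 3.07 ] q [ 0.93  0.49 -0.54  2.06  0.3   0.29  1.72] F [-3.5  2.   2.8] gap 0.17 gf 99.0
scoop org [ 654.7 -275.6   10. ] mouth in bin [81.8  0.2 15.5] yaw -0.072 up 0.139
[[-0.019, -0.001, -0.002, 0.0, -0.0003, -0.0005], [-0.011, 0.0, 0.024, 0.0, -0.0255, 0.0], [-0.008, 0.0, 0.025, 0.0, -0.0254, 0.0], [-0.009, 0.0, 0.033, 0.0, -0.0318, 0.0]]
```

Emit:
{"op": "step_arm", "data": {
  "rows": [
    [-0.02,0,-0.002,0,0,0],
    [-0.011,0,0.018,0,-0.0255,0],
    [-0.008,0,0.02,0,-0.0255,0],
    [-0.008,0,0.02,0,-0.02,0],
    [0,0,0,0,0,0]
  ]
}}

```text
clock: 18.65
tcp_pos: [569.6, -269.3, 34.2]
ee_rot: [3.139, 0.551, 3.072]
ft_force: [-2.0, 0.9, -3.1]
finger_gap: 0.167
grasp_force: 98.4
```

```bash
python3 - <<'E'
from look import *
from plan import *
st();where()
f={n:grab_frame(n)[:,:,::-1].copy() for n in C}
a=f["side"][120:240,280:440];b=f["top"][150:300,410:500]
cv2.imwrite("pics/up.png",np.hstack([cv2.resize(a,(480,360),interpolation=cv2.INTER_CUBIC),cv2.resize(b,(216,360),interpolation=cv2.INTER_CUBIC)]))
E
```

```text
t 18.65 tcp [ 569.6 -269.3   34.2] rot [3.139 0.551 3.072] q [ 1.02  0.53 -0.6   2.13  0.49  0.08  1.58] F [-2.   0.9 -3.1] gap 0.167 gf 98.4
scoop org [ 669.9 -276.1   17.8] mouth in bin [95.7  0.9 29.3] yaw -0.069 up 0.291
```

View pics/up.png

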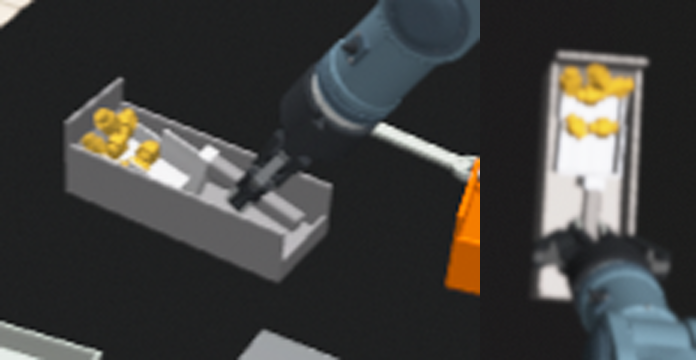

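```bash
python3 - <<'E'
from plan import *
plan([(*bm(106,0,43,.3),6),(*bm(112,0,52,.3),6),(*bm(112,0,62,.42),8)])
E
```

```text
[[-0.017, -0.001, -0.007, 0.0003, -0.0006, 0.0], [-0.018, 0.0, -0.006, 0.0003, -0.0006, 0.0], [-0.017, -0.001, -0.007, 0.0002, -0.0007, 0.0], [-0.02, 0.0, -0.009, 0.0, 0.0, 0.0], [-0.02, 0.0, -0.008, 0.0, 0.0, 0.0]]
[[0.013, 0.0, 0.023, 0.0, -0.0382, 0.0]]
```

Emit:
{"op": "step_arm", "data": {
  "rows": [
    [-0.017,0,-0.007,0,0,0],
    [-0.017,0,-0.007,0,0,0],
    [-0.017,0,-0.007,0,0,0],
    [0,0,0,0,0,0]
  ]
}}

```text
clock: 19.08
tcp_pos: [575.2, -269.3, 44.6]
ee_rot: [3.138, 0.545, 3.071]
ft_force: [-8.2, 1.3, -5.8]
finger_gap: 0.168
grasp_force: 98.5
```

```bash
cat > cap.py <<'E'
from look import *
from plan import *
def cap(name,o=None):
    st();where()
    f={n:grab_frame(n)[:,:,::-1].copy() for n in C}
    a=f["side"][120:240,280:440];b=f["top"][150:300,410:500]
    cv2.imwrite(name,np.hstack([cv2.resize(a,(480,360),interpolation=cv2.INTER_CUBIC),cv2.resize(b,(216,360),interpolation=cv2.INTER_CUBIC)]))
    # fittings in scoop frame, from nets
    o,S=scoop_now()
    for n in C:
        for d in find_in(n,"fitting0"):
            c=np.array(d["centre"]);
            if abs(c[0]-650)<150 and abs(c[1]+275)<80: print(n,c.round(),"in scoop",S.inv().apply(c-o).round(),round(d["p"],2))
E
python3 -c "
from cap import *
cap('pics/up2.png')"
```

```text
t 19.08 tcp [ 575.2 -269.3   44.6] rot [3.138 0.545 3.071] q [ 1.03  0.52 -0.63  2.11  0.48  0.11  1.59] F [-8.2  1.3 -5.8] gap 0.168 gf 98.5
scoop org [ 675.3 -276.2   27.5] mouth in bin [101.1   1.1  38.7] yaw -0.07 up 0.285
side [ 708. -302.   61.] in scoop [ 43. -23.  22.] 0.58
side [ 712. -253.   63.] in scoop [44. 26. 24.] 0.56
side [ 658. -282.   40.] in scoop [-13.  -7.  17.] 0.39
top [ 700. -273.   56.] in scoop [32.  5. 20.] 0.5
top [ 664. -285.   45.] in scoop [-5. -9. 20.] 0.47
```

View pics/up2.png

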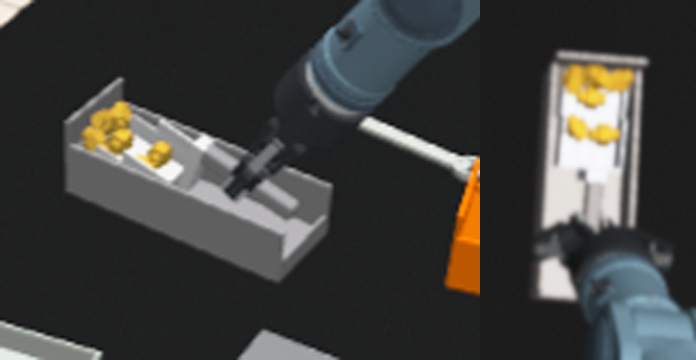

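```bash
python3 - <<'E'
from plan import *
plan([(*bm(82,1,40,.3),6),(*bm(72,1,44,.4),6)])
E
```

```text
[[0.017, 0.0, -0.009, 0.0002, -0.0012, -0.0001], [0.016, 0.0, -0.01, 0.0003, -0.0011, 0.0], [0.017, 0.0, -0.009, 0.0002, -0.0012, -0.0001], [0.016, 0.0, -0.01, 0.0002, -0.0011, 0.0], [0.018, 0.0, 0.004, 0.0, -0.0106, 0.0]]
[[0.018, 0.0, 0.004, 0.0, -0.0106, 0.0], [0.019, 0.0, 0.003, 0.0, -0.0106, 0.0]]
```

Emit:
{"op": "step_arm", "data": {
  "rows": [
    [0.01,0,-0.008,0,-0.001,0],
    [0.016,0,-0.01,0,-0.001,0],
    [0.017,0,-0.01,0,-0.001,0],
    [0.016,0,-0.01,0,-0.001,0],
    [0.014,0,-0.006,0,-0.006,0]
  ]
}}

```text
clock: 19.7
tcp_pos: [561.2, -269.2, 49.7]
ee_rot: [3.14, 0.59, 3.072]
ft_force: [-0.7, -0.2, -3.3]
finger_gap: 0.17
grasp_force: 98.1
```

Emit:
{"op": "step_arm", "data": {
  "rows": [
    [0.01,0,-0.004,0,-0.01,0],
    [0.005,0,-0.004,0,-0.01,0],
    [0,0,0,0,0,0],
    [0,0,0,0,0,0]
  ]
}}

```text
clock: 20.03
tcp_pos: [557.7, -270.3, 47.6]
ee_rot: [3.141, 0.597, 3.072]
ft_force: [-0.3, 0.1, -4.1]
finger_gap: 0.166
grasp_force: 98.2
```

```bash
python3 -c "
from cap import *
cap('pics/up3.png')"
```

```text
t 20.03 tcp [ 557.7 -270.3   47.6] rot [3.141 0.597 3.072] q [ 1.16  0.52 -0.72  2.17  1.04  0.06  1.07] F [-0.3  0.1 -4.1] gap 0.166 gf 98.2
scoop org [ 658.6 -277.3   35.8] mouth in bin [83.9 -1.1 49. ] yaw -0.069 up 0.337
top [ 705. -258.   52.] in scoop [48. 22.  0.] 0.64
top [ 652. -274.   58.] in scoop [ 1.  3. 23.] 0.57
top [ 631. -263.   45.] in scoop [-24.  12.  18.] 0.54
top [ 626. -288.   48.] in scoop [-26. -13.  22.] 0.45
```

View pics/up3.png

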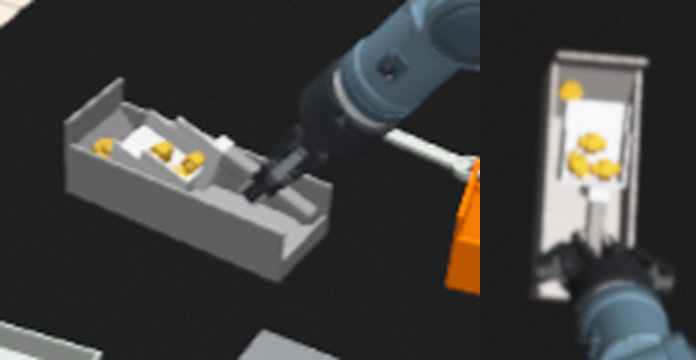

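```bash
cat >> plan.py <<'E'
SC=(623.9,92.7,0.13)
def panpt(x,y,z):
    c,s=np.cos(SC[2]),np.sin(SC[2]);return np.array([SC[0]+c*x-s*y,SC[1]+s*x+c*y,z])
E
python3 - <<'E'
from plan import *
e=plan([(*bm(70,-1,75,.34),15),(*bm(60,-1,150,.34),20)])
print()
e=plan([(*mouth([640,-150,160],0,.34),25),(*mouth(panpt(-10,0,160),.13,.3),25)],e)
for u in(.3,-.3,-.9): print(u,mouth(panpt(-30,0,85),.13,u)[0].round())
E
```

```text
[[-0.006, 0.0, -0.058, 0.0001, -0.0007, 0.0001], [-0.007, -0.001, -0.059, 0.0002, -0.0007, 0.0002], [-0.034, 0.0, -0.067, 0.0, 0.0, 0.0], [-0.034, 0.0, -0.068, 0.0, 0.0, 0.0], [-0.034, 0.0, -0.067, 0.0, 0.0, 0.0]]
[[-0.034, 0.0, -0.068, 0.0, 0.0, 0.0]]

[[0.022, 0.093, -0.025, -0.0025, 0.0, -0.0037], [0.022, 0.093, -0.024, -0.0026, 0.0, -0.0037], [0.02, 0.093, -0.024, -0.0025, 0.0, -0.0037], [0.019, 0.094, -0.023, -0.0025, 0.0, -0.0037], [0.018, 0.095, -0.022, -0.0026, 0.0, -0.0037]]
[[0.008, 0.099, -0.008, -0.0025, 0.0014, -0.0038], [0.006, 0.1, -0.008, -0.0025, 0.0014, -0.0039], [0.006, 0.099, -0.006, -0.0025, 0.0014, -0.0038], [0.004, 0.1, -0.006, -0.0026, 0.0015, -0.0039], [0.003, 0.1, -0.005, -0.0025, 0.0014, -0.0038]]
[[0.002, 0.099, -0.004, -0.0025, 0.0014, -0.0039], [0.001, 0.1, -0.004, -0.0025, 0.0014, -0.0038], [-0.001, 0.1, -0.002, -0.0025, 0.0014, -0.0039], [-0.001, 0.1, -0.002, -0.0025, 0.0014, -0.0038]]
0.3 [457.  71.  89.]
-0.3 [483.  74. 166.]
-0.9 [548.  83. 216.]
```

Emit:
{"op": "step_arm", "data": {
  "rows": [
    [-0.003,0,-0.03,0,0,0],
    [-0.007,0,-0.058,0,0,0],
    [-0.034,0,-0.067,0,0,0],
    [-0.034,0,-0.067,0,0,0],
    [-0.034,0,-0.067,0,0,0]
  ]
}}

```text
clock: 20.65
tcp_pos: [539.4, -268.4, 123.0]
ee_rot: [3.14, 0.594, 3.072]
ft_force: [0.7, 0.1, -3.9]
finger_gap: 0.166
grasp_force: 98.2
```

Emit:
{"op": "step_arm", "data": {
  "rows": [
    [-0.034,0,-0.067,0,0,0],
    [-0.015,0,-0.03,0,0,0],
    [0,0,0,0,0,0],
    [0,0,0,0,0,0]
  ]
}}

```text
clock: 20.98
tcp_pos: [536.2, -268.8, 149.3]
ee_rot: [-3.142, 0.595, 3.072]
ft_force: [-0.3, -0.5, -4.0]
finger_gap: 0.166
grasp_force: 98.3
```

```bash
python3 - <<'E'
from look import *
from plan import *
st();where()
o,S=scoop_now()
for n in C:
    grab_frame(n)
    for d in find_in(n,"fitting0"):
        c=np.array(d["centre"]); print(n,c.round(),"in scoop",S.inv().apply(c-o).round(),round(d["p"],2))
plan([(*mouth([645,-150,165],0,.32),25),(*mouth(panpt(-10,0,165),.13,.3),25)])
E
```

```text
t 20.98 tcp [ 536.2 -268.8  149.3] rot [-3.142  0.595  3.072] q [ 1.68  0.54 -1.32  2.16  0.8   0.36  1.36] F [-0.3 -0.5 -4. ] gap 0.166 gf 98.3
scoop org [ 637.  -275.8  137.2] mouth in bin [ 62.3  -1.2 150.4] yaw -0.07 up 0.335
side [ 671. -294.   22.] in scoop [  -4.  -15. -121.] 0.48
side [ 603. -286.  143.] in scoop [-29. -13.  17.] 0.42
top [ 674. -250.   19.] in scoop [  -5.   28. -123.] 0.65
top [ 602. -288.  148.] in scoop [-29. -15.  21.] 0.51
top [ 608. -261.  143.] in scoop [-27.  13.  15.] 0.51
[[0.017, 0.092, -0.029, -0.0024, 0.0008, -0.0037], [0.015, 0.093, -0.028, -0.0023, 0.0008, -0.0036], [0.015, 0.094, -0.027, -0.0024, 0.0007, -0.0037], [0.014, 0.093, -0.026, -0.0024, 0.0008, -0.0037], [0.012, 0.094, -0.026, -0.0024, 0.0008, -0.0036]]
[[0.009, 0.089, -0.007, -0.0022, 0.0006, -0.0035], [0.009, 0.09, -0.007, -0.0023, 0.0007, -0.0035], [0.007, 0.09, -0.006, -0.0022, 0.0006, -0.0035], [0.007, 0.089, -0.006, -0.0022, 0.0006, -0.0034], [0.005, 0.09, -0.005, -0.0022, 0.0007, -0.0035]]
[[0.005, 0.09, -0.004, -0.0023, 0.0006, -0.0035], [0.003, 0.09, -0.004, -0.0022, 0.0006, -0.0035], [0.003, 0.09, -0.003, -0.0022, 0.0007, -0.0035], [0.002, 0.09, -0.002, -0.0023, 0.0006, -0.0035], [0.0, 0.091, -0.002, -0.0022, 0.0006, -0.0035]]
```

Emit:
{"op": "step_arm", "data": {
  "rows": [
    [0.008,0.04,-0.014,-0.0024,0.006,-0.0037],
    [0.015,0.07,-0.028,-0.0024,0.006,-0.0037],
    [0.015,0.094,-0.027,-0.0024,0.006,-0.0037],
    [0.014,0.094,-0.026,-0.0024,0.006,-0.0037],
    [0.012,0.094,-0.026,-0.0024,0.006,-0.0037]
  ]
}}

```text
clock: 21.6
tcp_pos: [509.6, -167.3, 165.5]
ee_rot: [3.135, 0.499, 3.14]
ft_force: [-0.3, 0.9, -3.0]
finger_gap: 0.168
grasp_force: 98.1
```

Emit:
{"op": "step_arm", "data": {
  "rows": [
    [0.009,0.09,-0.007,-0.0022,0.006,-0.0035],
    [0.009,0.09,-0.007,-0.0022,0.001,-0.0035],
    [0.007,0.09,-0.006,-0.0022,0.001,-0.0035],
    [0.007,0.07,-0.006,-0.0022,0.001,-0.0035],
    [0.005,0.04,-0.005,-0.0022,0,-0.0035]
  ]
}}

```text
clock: 22.02
tcp_pos: [495.8, -70.8, 168.5]
ee_rot: [3.135, 0.471, -3.073]
ft_force: [-0.5, 0.5, -3.4]
finger_gap: 0.17
grasp_force: 98.1
```

```bash
python3 - <<'E'
from plan import *
st();where()
plan([(*mouth(panpt(-20,0,155),.13,.15),25)])
E
```

```text
t 22.02 tcp [495.8 -70.8 168.5] rot [ 3.135  0.471 -3.073] q [ 1.66 -0.   -1.48  2.29 -0.31  0.41  2.07] F [-0.5  0.5 -3.4] gap 0.17 gf 98.1
scoop org [594.3 -63.6 144.1] mouth in bin [  5.7 213.  152.4] yaw 0.071 up 0.211
[[0.007, 0.097, -0.011, -0.001, 0.0032, -0.0029], [0.006, 0.096, -0.011, -0.0011, 0.0032, -0.003], [0.006, 0.097, -0.01, -0.001, 0.0033, -0.0029], [0.004, 0.097, -0.01, -0.001, 0.0032, -0.0029], [0.004, 0.097, -0.01, -0.0011, 0.0032, -0.0029]]
[[0.003, 0.097, -0.009, -0.001, 0.0032, -0.003]]
```

```bash
python3 - <<'E'
from plan import *
e=plan([(*mouth([650,-45,152],0.07,.06),25,3)])
E
```

```text
[[-0.057, 0.03, -0.016, 0.001, 0.024, -0.0001], [-0.056, 0.03, -0.02, 0.0009, 0.0239, -0.0001]]
```

Emit:
{"op": "step_arm", "data": {
  "rows": [
    [-0.02,0.02,-0.008,0,0.01,0],
    [-0.03,0.02,-0.01,0,0.012,0],
    [-0.03,0.01,-0.01,0,0.012,0],
    [-0.03,0.01,-0.01,0,0.012,0],
    [0,0,0,0,0,0]
  ]
}}

```text
clock: 22.43
tcp_pos: [521.0, -55.6, 191.8]
ee_rot: [3.133, 0.334, -3.074]
ft_force: [0.9, 0.9, -1.9]
finger_gap: 0.168
grasp_force: 98.5
```

```bash
python3 - <<'E'
from plan import *
st();where()
plan([(*mouth(panpt(-20,0,155),.13,.05),25)])
E
```

```text
t 22.43 tcp [521.  -55.6 191.8] rot [ 3.133  0.334 -3.074] q [ 1.31  0.15 -1.29  2.14  0.17  0.64  1.57] F [ 0.9  0.9 -1.9] gap 0.168 gf 98.5
scoop org [615.3 -48.6 154.1] mouth in bin [ 26.4 229.5 157.1] yaw 0.07 up 0.074
[[0.025, 0.088, -0.009, -0.0006, 0.0013, -0.0031], [0.025, 0.088, -0.008, -0.0006, 0.0013, -0.0032], [0.023, 0.088, -0.009, -0.0005, 0.0013, -0.0031], [0.023, 0.088, -0.008, -0.0006, 0.0013, -0.0031], [0.022, 0.089, -0.008, -0.0006, 0.0014, -0.0032]]
[[0.021, 0.089, -0.007, -0.0006, 0.0013, -0.0031]]
```

Emit:
{"op": "step_arm", "data": {
  "rows": [
    [0.01,0.04,-0.004,-0.0006,0.001,-0.003],
    [0.02,0.07,-0.006,-0.0006,0.001,-0.003],
    [0.023,0.088,-0.008,-0.0006,0.001,-0.003],
    [0.023,0.088,-0.008,-0.0006,0.001,-0.003],
    [0.022,0.088,-0.008,-0.0006,0.001,-0.003]
  ]
}}

```text
clock: 22.85
tcp_pos: [479.9, 33.7, 187.6]
ee_rot: [3.139, 0.309, -3.029]
ft_force: [-0.2, -0.0, -2.6]
finger_gap: 0.168
grasp_force: 98.3
```

Emit:
{"op": "step_arm", "data": {
  "rows": [
    [0.02,0.08,-0.006,-0.0006,0.001,-0.003],
    [0.01,0.05,-0.004,0,0,0],
    [0,0.025,0,0,0,0],
    [0,0,0,0,0,0],
    [0,0,0,0,0,0]
  ]
}}

```text
clock: 23.27
tcp_pos: [469.6, 69.5, 189.3]
ee_rot: [-3.141, 0.308, -3.019]
ft_force: [-0.2, 0.1, -3.4]
finger_gap: 0.167
grasp_force: 98.3
```

```bash
python3 - <<'E'
from look import *
from plan import *
st();where()
o,S=scoop_now()
m=o+S.apply([40,0,0])-np.array([*SC[:2],0]);print("mouth in pan",(Rot.from_euler("z",-.13).apply(m)).round())
for n in C:
    grab_frame(n)
    for d in find_in(n,"fitting0"):
        c=np.array(d["centre"]); print(n,c.round(),"in scoop",S.inv().apply(c-o).round(),round(d["p"],2))
for x in (-30,):
  plan([(*mouth(panpt(x,0,120),.13,-.1),20),(*mouth(panpt(x,0,90),.13,-.35),15),(*mouth(panpt(x,0,84),.13,-.6),15),(*mouth(panpt(x,0,86),.13,-.9),15)])
E
```

```text
t 23.27 tcp [469.6  69.5 189.3] rot [-3.141  0.308 -3.019] q [ 1.25 -0.16 -1.39  2.22 -0.24  0.65  1.7 ] F [-0.2  0.1 -3.4] gap 0.167 gf 98.3
scoop org [562.4  80.9 149.1] mouth in bin [-35.7 357.1 151.1] yaw 0.122 up 0.048
mouth in pan [-23.  -4. 151.]
side [534.  71. 164.] in scoop [-29.  -6.  16.] 0.59
side [ 673. -294.   22.] in scoop [  57. -386. -130.] 0.49
top [536.  62. 168.] in scoop [-27. -16.  21.] 0.67
top [ 676. -267.   20.] in scoop [  64. -359. -133.] 0.65
top [540.  89. 166.] in scoop [-21.  11.  18.] 0.59
top [ 673. -297.   23.] in scoop [  57. -389. -129.] 0.43
top [ 668. -251.   17.] in scoop [  58. -342. -136.] 0.37
[[0.01, 0.007, 0.023, -0.0001, 0.0237, -0.0016], [0.008, 0.007, 0.024, -0.0001, 0.0237, -0.0016], [-0.024, 0.0, 0.005, 0.0, 0.0265, 0.0], [-0.024, 0.0, 0.002, 0.0, 0.0265, 0.0], [-0.024, 0.0, 0.001, 0.0, 0.0266, 0.0]]
[[-0.031, 0.0, -0.027, 0.0, 0.0265, 0.0], [-0.028, 0.0, -0.03, 0.0, 0.0265, 0.0], [-0.026, 0.0, -0.032, 0.0, 0.0265, 0.0], [-0.036, 0.0, -0.043, 0.0, 0.0318, 0.0], [-0.032, 0.0, -0.047, 0.0, 0.0319, 0.0]]
[[-0.028, 0.0, -0.05, 0.0, 0.0318, 0.0]]
```

```bash
python3 - <<'E'
from plan import *
e=plan([(*mouth(panpt(-30,0,95),.13,0),15)])
print()
plan([(*mouth(panpt(-30,0,92),.13,-.25),15),(*mouth(panpt(-30,0,86),.13,-.5),15),(*mouth(panpt(-30,0,86),.13,-.75),15),(*mouth(panpt(-30,0,86),.13,-.95),15)],e)
E
```

```text
[[0.021, 0.003, 0.046, -0.0001, 0.0039, -0.0008], [0.021, 0.004, 0.047, -0.0001, 0.0039, -0.0008], [0.02, 0.003, 0.046, 0.0, 0.0039, -0.0008], [0.02, 0.004, 0.047, -0.0001, 0.0039, -0.0008]]

[[-0.029, 0.0, -0.031, 0.0, 0.0265, 0.0], [-0.027, 0.0, -0.033, 0.0, 0.0265, 0.0], [-0.023, 0.0, -0.036, 0.0, 0.0265, 0.0], [-0.03, 0.0, -0.027, 0.0, 0.0265, 0.0], [-0.028, 0.0, -0.029, 0.0, 0.0266, 0.0]]
[[-0.025, 0.0, -0.032, 0.0, 0.0265, 0.0], [-0.03, 0.0, -0.035, 0.0, 0.0265, 0.0], [-0.028, 0.0, -0.037, 0.0, 0.0266, 0.0], [-0.024, 0.0, -0.04, 0.0, 0.0265, 0.0], [-0.035, 0.0, -0.043, 0.0, 0.0318, 0.0]]
[[-0.031, 0.0, -0.046, 0.0, 0.0319, 0.0]]
```

Emit:
{"op": "step_arm", "data": {
  "rows": [
    [0.01,0.002,0.02,0,0.002,0],
    [0.021,0.004,0.047,0,0.004,-0.001],
    [0.02,0.004,0.046,0,0.004,-0.001],
    [0.02,0.004,0.046,0,0.004,-0.001],
    [0.01,0,0.025,0,0,0]
  ]
}}

```text
clock: 23.88
tcp_pos: [462.5, 70.9, 144.7]
ee_rot: [3.139, 0.263, -3.016]
ft_force: [-0.5, -0.1, -3.0]
finger_gap: 0.162
grasp_force: 98.3
```

Emit:
{"op": "step_arm", "data": {
  "rows": [
    [0,0,0,0,0,0],
    [0,0,0,0,0,0]
  ]
}}

```text
clock: 24.05
tcp_pos: [462.5, 71.2, 145.9]
ee_rot: [3.141, 0.264, -3.014]
ft_force: [1.0, -0.1, -3.5]
finger_gap: 0.171
grasp_force: 98.2
```

```bash
cat >> plan.py <<'E'
def wpan():
    o,S=scoop_now();m=o+S.apply([40,0,0])-np.array([*SC[:2],0]);x=S.apply([1,0,0]);print("mouth in pan",Rot.from_euler("z",-.13).apply(m).round(1),"yaw",round(np.arctan2(x[1],x[0]),3),"up",round(np.arcsin(x[2]),3))
E
python3 - <<'E'
from plan import *
st();wpan()
plan([(*mouth(panpt(-30,0,92),.13,-.25),15),(*mouth(panpt(-30,0,88),.13,-.5),15)])
E
```

```text
t 24.05 tcp [462.5  71.2 145.9] rot [ 3.141  0.264 -3.014] q [ 1.07  0.15 -1.36  2.24  0.32  0.62  1.2 ] F [ 1.  -0.1 -3.5] gap 0.171 gf 98.2
mouth in pan [-31.1  -0.7 101.8] yaw 0.128 up 0.004
[[-0.029, 0.001, -0.022, 0.0, 0.027, -0.0003], [-0.026, 0.0, -0.025, 0.0, 0.0269, -0.0002], [-0.025, 0.001, -0.027, 0.0, 0.027, -0.0003], [-0.03, 0.0, -0.03, 0.0, 0.0265, 0.0], [-0.028, 0.0, -0.032, 0.0, 0.0266, 0.0]]
[[-0.024, 0.0, -0.034, 0.0, 0.0265, 0.0]]
```

Emit:
{"op": "step_arm", "data": {
  "rows": [
    [-0.029,0,-0.022,0,0.027,0],
    [-0.026,0,-0.025,0,0.027,0],
    [-0.025,0,-0.027,0,0.027,0],
    [-0.03,0,-0.03,0,0.0265,0],
    [-0.028,0,-0.032,0,0.0265,0]
  ]
}}

```text
clock: 24.47
tcp_pos: [496.0, 74.5, 184.8]
ee_rot: [-3.14, -0.156, -3.017]
ft_force: [-0.1, -0.0, -2.2]
finger_gap: 0.166
grasp_force: 98.3
```

```bash
cat > fl.py <<'E'
from look import *
from plan import *
def fl():
    st();wpan();o,S=scoop_now()
    for n in C:
        grab_frame(n)
        for d in find_in(n,"fitting0"):
            c=np.array(d["centre"]); print(n,c.round(),"in scoop",S.inv().apply(c-o).round(),"pan",Rot.from_euler("z",-.13).apply(c-np.array([*SC[:2],0])).round(),round(d["p"],2))
E
python3 - <<'E'
from fl import *
fl()
plan([(*mouth(panpt(-30,0,88),.13,-.55),15),(*mouth(panpt(-30,0,86),.13,-.75),15),(*mouth(panpt(-30,0,86),.13,-.95),15)])
E
```

```text
t 24.47 tcp [496.   74.5 184.8] rot [-3.14  -0.156 -3.017] q [ 0.7   0.5  -1.13  1.84  0.42  1.26  1.11] F [-0.1 -0.  -2.2] gap 0.166 gf 98.3
mouth in pan [-26.9  -2.1  90.8] yaw 0.125 up -0.416
top [ 673. -295.   23.] in scoop [  92. -389.  -51.] pan [  -2. -391.   23.] 0.63
top [ 670. -252.   17.] in scoop [  97. -346.  -56.] pan [   1. -348.   17.] 0.41
[[-0.018, 0.001, -0.025, 0.0001, 0.0218, -0.0005], [-0.017, 0.001, -0.026, 0.0001, 0.0219, -0.0006], [-0.036, 0.0, -0.039, 0.0, 0.0318, 0.0], [-0.033, 0.0, -0.043, 0.0, 0.0318, 0.0], [-0.035, 0.0, -0.043, 0.0, 0.0319, 0.0]]
[[-0.031, 0.0, -0.046, 0.0, 0.0318, 0.0]]
```

Emit:
{"op": "step_arm", "data": {
  "rows": [
    [-0.018,0,-0.025,0,0.022,0],
    [-0.017,0,-0.026,0,0.022,0],
    [-0.036,0,-0.039,0,0.032,0],
    [-0.033,0,-0.043,0,0.032,0],
    [-0.035,0,-0.043,0,0.032,0]
  ]
}}

```text
clock: 25.08
tcp_pos: [541.2, 80.7, 215.1]
ee_rot: [-3.138, -0.595, -3.016]
ft_force: [0.9, 0.1, -1.0]
finger_gap: 0.165
grasp_force: 98.6
```

Emit:
{"op": "step_arm", "data": {
  "rows": [
    [-0.031,0,-0.046,0,0.032,0],
    [0,0,0,0,0,0],
    [0,0,0,0,0,0]
  ]
}}

```text
clock: 25.33
tcp_pos: [553.7, 82.9, 216.4]
ee_rot: [-3.141, -0.695, -3.016]
ft_force: [-0.3, 0.4, -1.5]
finger_gap: 0.173
grasp_force: 98.6
```

```bash
python3 - <<'E'
from fl import *
fl()
plan([(*mouth(panpt(-40,0,150),.13,-.7),15),(*mouth(panpt(-80,-60,160),0,-.2),20)])
E
```

```text
t 25.33 tcp [553.7  82.9 216.4] rot [-3.141 -0.695 -3.016] q [ 0.35  0.88 -0.94  1.3   0.39  1.92  1.09] F [-0.3  0.4 -1.5] gap 0.173 gf 98.6
mouth in pan [-31.3  -0.9  83.3] yaw 0.126 up -0.955
side [623. 116.  65.] in scoop [74. 25. 16.] pan [ 2. 24. 65.] 0.53
side [572. 107.  59.] in scoop [ 50.  22. -29.] pan [-50.  21.  59.] 0.46
top [ 670. -250.   19.] in scoop [ 112. -345.  -10.] pan [   2. -346.   19.] 0.65
top [ 678. -273.   22.] in scoop [ 113. -368.   -4.] pan [   6. -370.   22.] 0.5
top [ 635. -286.   11.] in scoop [  96. -376.  -47.] pan [ -38. -376.   11.] 0.47
[[0.049, 0.0, -0.01, -0.0001, -0.0161, -0.0001], [0.049, 0.0, -0.012, -0.0002, -0.016, -0.0002], [0.048, 0.001, -0.015, -0.0001, -0.0161, -0.0001], [0.048, 0.0, -0.017, -0.0001, -0.016, -0.0001], [0.046, 0.0, -0.019, -0.0002, -0.0161, -0.0002]]
[[0.042, -0.03, 0.048, -0.0013, -0.0265, 0.0068], [0.044, -0.03, 0.045, -0.0013, -0.0265, 0.0069], [0.048, -0.032, 0.04, -0.0013, -0.0265, 0.0068], [0.05, -0.033, 0.037, -0.0013, -0.0265, 0.0069], [0.052, -0.035, 0.032, -0.0013, -0.0264, 0.0068]]
[[0.054, -0.035, 0.027, -0.0013, -0.0265, 0.0069]]
```

```bash
python3 - <<'E'
from plan import *
e=plan([(*mouth(panpt(-40,0,150),.13,-.7),18),(*tcp([470,20,150],-.5,-.2),25),(*tcp([435,-60,120],-1.6,0),25)])
E
```

```text
[[0.062, 0.0, -0.012, -0.0002, -0.0201, -0.0002], [0.061, 0.001, -0.016, -0.0001, -0.02, -0.0001], [0.059, 0.0, -0.02, -0.0002, -0.0201, -0.0002], [0.059, 0.0, -0.024, -0.0002, -0.0201, -0.0002], [0.046, -0.003, 0.058, -0.0055, -0.022, 0.0284]]
[[0.049, -0.007, 0.054, -0.0054, -0.022, 0.0284], [0.052, -0.013, 0.05, -0.0055, -0.0219, 0.0285], [0.054, -0.019, 0.047, -0.0054, -0.022, 0.0284], [0.055, -0.025, 0.043, -0.0055, -0.022, 0.0284], [0.055, -0.029, 0.038, -0.0055, -0.022, 0.0284]]
[[0.055, -0.036, 0.034, -0.0054, -0.0219, 0.0285], [-0.018, -0.002, 0.02, 0.0056, -0.0057, 0.0346], [-0.017, 0.0, 0.02, 0.0056, -0.0057, 0.0346], [-0.017, 0.002, 0.021, 0.0055, -0.0057, 0.0346], [-0.016, 0.005, 0.021, 0.0056, -0.0057, 0.0347]]
[[-0.015, 0.006, 0.021, 0.0056, -0.0058, 0.0346], [-0.014, 0.009, 0.021, 0.0056, -0.0057, 0.0346], [-0.013, 0.01, 0.021, 0.0056, -0.0057, 0.0346], [-0.011, 0.012, 0.021, 0.0056, -0.0057, 0.0346], [-0.009, 0.014, 0.022, 0.0055, -0.0057, 0.0346]]
[[-0.007, 0.014, 0.021, 0.0056, -0.0057, 0.0347]]
```

Emit:
{"op": "step_arm", "data": {
  "rows": [
    [0.062,0,-0.012,0,-0.02,0],
    [0.061,0,-0.016,0,-0.02,0],
    [0.059,0,-0.02,0,-0.02,0],
    [0.059,0,-0.024,0,-0.02,0],
    [0,0,0,0,0,0]
  ]
}}

```text
clock: 25.95
tcp_pos: [511.0, 79.4, 272.7]
ee_rot: [-3.135, -0.437, -3.012]
ft_force: [-0.1, -0.3, -1.0]
finger_gap: 0.166
grasp_force: 98.6
```

```bash
python3 - <<'E'
from plan import *
st();wpan()
e=plan([(*tcp([525,15,150],-.6,-.2),25),(*tcp([435,-60,110],-1.6,0),25)])
E
```

```text
t 25.95 tcp [511.   79.4 272.7] rot [-3.135 -0.437 -3.012] q [ 0.53  0.61 -1.06  1.54  0.36  1.71  1.12] F [-0.1 -0.3 -1. ] gap 0.166 gf 98.6
mouth in pan [-41.5   0.9 154. ] yaw 0.127 up -0.697
[[0.012, -0.006, 0.039, -0.0057, -0.0188, 0.0289], [0.014, -0.007, 0.038, -0.0058, -0.0188, 0.0288], [0.015, -0.01, 0.038, -0.0057, -0.0188, 0.0289], [0.016, -0.011, 0.036, -0.0058, -0.0188, 0.0289], [0.017, -0.014, 0.035, -0.0057, -0.0188, 0.0289]]
[[0.018, -0.016, 0.033, -0.0058, -0.0187, 0.0288], [0.018, -0.018, 0.033, -0.0057, -0.0188, 0.0289], [0.019, -0.02, 0.031, -0.0058, -0.0188, 0.0289], [0.002, -0.016, 0.025, 0.0056, -0.0065, 0.035], [0.0, -0.015, 0.026, 0.0057, -0.0065, 0.0349]]
[[0.0, -0.016, 0.026, 0.0056, -0.0064, 0.035], [-0.002, -0.014, 0.026, 0.0057, -0.0065, 0.035], [-0.003, -0.014, 0.026, 0.0056, -0.0065, 0.0349], [-0.003, -0.013, 0.027, 0.0057, -0.0065, 0.035], [-0.005, -0.012, 0.027, 0.0056, -0.0064, 0.035]]
[[-0.005, -0.011, 0.028, 0.0056, -0.0065, 0.0349], [-0.006, -0.01, 0.027, 0.0057, -0.0065, 0.035]]
```

Emit:
{"op": "step_arm", "data": {
  "rows": [
    [0.012,-0.006,0.039,-0.0057,-0.0188,0.029],
    [0.014,-0.007,0.038,-0.0057,-0.0188,0.029],
    [0.015,-0.01,0.038,-0.0057,-0.0188,0.029],
    [0.016,-0.011,0.036,-0.0057,-0.0188,0.029],
    [0.017,-0.014,0.035,-0.0057,-0.0188,0.029]
  ]
}}

```text
clock: 26.37
tcp_pos: [479.5, 65.7, 229.0]
ee_rot: [-3.093, -0.129, 2.798]
ft_force: [1.0, -0.3, -2.0]
finger_gap: 0.166
grasp_force: 98.7
```

Emit:
{"op": "step_arm", "data": {
  "rows": [
    [0.018,-0.016,0.033,-0.0057,-0.0188,0.029],
    [0.018,-0.018,0.033,-0.0057,-0.0188,0.029],
    [0.019,-0.02,0.031,-0.0057,-0.0188,0.029],
    [0.002,-0.016,0.02,0.0056,-0.0065,0.035],
    [0,-0.015,0.02,0.0056,-0.0065,0.035]
  ]
}}

```text
clock: 26.78
tcp_pos: [452.8, 52.2, 196.0]
ee_rot: [-3.114, 0.101, 2.309]
ft_force: [0.8, 0.7, -2.3]
finger_gap: 0.166
grasp_force: 98.6
```

Emit:
{"op": "step_arm", "data": {
  "rows": [
    [0,-0.016,0.02,0.0056,-0.0065,0.035],
    [-0.002,-0.014,0.02,0.0056,-0.0065,0.035],
    [-0.003,-0.014,0.02,0.0056,-0.0065,0.035],
    [-0.003,-0.013,0.02,0.0056,-0.0065,0.035],
    [-0.005,-0.012,0.02,0.0056,-0.0065,0.035]
  ]
}}

```text
clock: 27.2
tcp_pos: [442.2, 38.4, 172.9]
ee_rot: [-3.117, 0.218, 1.756]
ft_force: [-0.3, -0.0, -3.2]
finger_gap: 0.171
grasp_force: 98.5
```

Emit:
{"op": "step_arm", "data": {
  "rows": [
    [-0.005,-0.011,0.02,0.0056,-0.0065,0.035],
    [-0.006,-0.01,0.01,0.0056,-0.0065,0.035],
    [0,0,0,0,0,0],
    [0,0,0,0,0,0]
  ]
}}

```text
clock: 27.53
tcp_pos: [438.3, 34.0, 166.4]
ee_rot: [-3.134, 0.259, 1.54]
ft_force: [-0.1, -0.5, -2.5]
finger_gap: 0.167
grasp_force: 98.6
```

```bash
python3 - <<'E'
from fl import *
fl();print(scoop_now()[0])
e=plan([(*tcp([433,-65,40],-1.6,0),22)])
E
```

```text
t 27.53 tcp [438.3  34.  166.4] rot [-3.134  0.259  1.54 ] q [ 0.51  0.21 -0.92  2.08  0.45  1.1  -0.68] F [-0.1 -0.5 -2.5] gap 0.167 gf 98.6
mouth in pan [-213.3 -163.8  121.7] yaw -1.604 up -0.001
side [630.  82.  64.] in scoop [-146.  191.  -56.] pan [  5. -11.  64.] 0.61
side [621. 113.  59.] in scoop [-176.  181.  -62.] pan [ 0. 20. 59.] 0.58
side [574. 108.  61.] in scoop [-170.  134.  -60.] pan [-47.  22.  61.] 0.45
top [638.  81.  70.] in scoop [-145.  199.  -51.] pan [ 12. -14.  70.] 0.67
top [576.  96.  63.] in scoop [-158.  136.  -58.] pan [-47.  10.  63.] 0.65
top [ 673. -297.   23.] in scoop [232. 246. -97.] pan [  -2. -393.   23.] 0.56
top [ 616. -277.    5.] in scoop [ 213.  189. -115.] pan [ -56. -365.    5.] 0.56
top [ 677. -273.   20.] in scoop [ 208.  250. -100.] pan [   5. -370.   20.] 0.47
top [629. 105.  65.] in scoop [-169.  189.  -55.] pan [ 7. 12. 65.] 0.46
[435.45498831 -57.96542471 122.18717373]
[[0.014, -0.003, 0.081, -0.0006, 0.0, -0.0004], [0.014, -0.002, 0.082, -0.0005, -0.0001, -0.0004], [0.015, -0.003, 0.081, -0.0006, 0.0, -0.0004], [0.014, -0.003, 0.081, -0.0006, -0.0001, -0.0004]]
```

Emit:
{"op": "step_arm", "data": {
  "rows": [
    [0.014,-0.003,0.06,-0.0006,0,0],
    [0.014,-0.003,0.08,-0.0006,0,0],
    [0.014,-0.003,0.08,-0.0006,0,0],
    [0.014,-0.003,0.06,-0.0006,0,0],
    [0,0,0.02,0,0,0]
  ]
}}

```text
clock: 28.15
tcp_pos: [433.5, 27.4, 88.5]
ee_rot: [-3.138, 0.259, 1.537]
ft_force: [0.5, 0.1, -2.3]
finger_gap: 0.17
grasp_force: 98.5
```

Emit:
{"op": "step_arm", "data": {
  "rows": [
    [0,0,0,0,0,0],
    [0,0,0,0,0,0],
    [0,0,0,0,0,0]
  ]
}}

```text
clock: 28.4
tcp_pos: [436.7, 28.3, 91.5]
ee_rot: [3.138, 0.259, 1.535]
ft_force: [0.3, -0.5, -2.1]
finger_gap: 0.166
grasp_force: 98.5
```

```bash
python3 - <<'E'
from fl import *
st();print(scoop_now()[0]);wpan()
for n in C: scoop((433,-63,-1.6),scoop_now()[0][2],(n,))
e=plan([(*tcp([433,-65,4],-1.603,0),10)])
E
```

```text
t 28.4 tcp [436.7  28.3  91.5] rot [3.138 0.259 1.535] q [ 0.44  0.35 -0.85  2.15  0.61  0.98 -0.84] F [ 0.3 -0.5 -2.1] gap 0.166 gf 98.5
[433.66328766 -63.06923075  46.8047235 ]
mouth in pan [-215.4 -169.3   46.8] yaw -1.605 up -0.001
scoop [434.7 -63.4] -1.5918 cost 1.373 [np.float64(1.373)]
scoop [433.8 -65.4] -1.6108 cost 0.262 [np.float64(0.262)]
[[0.007, 0.0, 0.033, 0.0001, 0.0, -0.0002], [0.008, -0.001, 0.034, 0.0002, -0.0001, -0.0002], [0.007, 0.0, 0.033, 0.0001, 0.0, -0.0002], [0.008, 0.0, 0.033, 0.0001, -0.0001, -0.0002], [0.007, 0.0, 0.034, 0.0002, 0.0, -0.0002]]
```

Emit:
{"op": "step_arm", "data": {
  "rows": [
    [0.008,0,0.033,0,0,0],
    [0.008,0,0.033,0,0,0],
    [0.008,0,0.033,0,0,0],
    [0.008,0,0.033,0,0,0],
    [0.005,0,0.024,0,0,0]
  ]
}}

```text
clock: 29.02
tcp_pos: [434.5, 26.8, 48.7]
ee_rot: [-3.14, 0.259, 1.536]
ft_force: [-0.4, -0.0, -1.9]
finger_gap: 0.164
grasp_force: 98.7
```

Emit:
{"op": "step_arm", "data": {
  "rows": [
    [0,0,0,0,0,0],
    [0,0,0,0,0,0],
    [0,0,0,0,0,0]
  ]
}}

```text
clock: 29.27
tcp_pos: [435.5, 27.1, 50.2]
ee_rot: [3.141, 0.259, 1.536]
ft_force: [0.3, 0.0, -2.7]
finger_gap: 0.171
grasp_force: 98.6
```

```bash
python3 - <<'E'
from fl import *
st();print(scoop_now()[0]);wpan()
E
```

```text
t 29.27 tcp [435.5  27.1  50.2] rot [3.141 0.259 1.536] q [ 0.39  0.43 -0.81  2.17  0.7   0.92 -0.93] F [ 0.3  0.  -2.7] gap 0.171 gf 98.6
[432.332647   -64.26143169   5.51039657]
mouth in pan [-216.9 -170.3    5.5] yaw -1.605 up -0.001
```

Emit:
{"op": "step_arm", "data": {
  "rows": [
    [0.002,0,0.005,0,0,0],
    [0.001,0,0.005,0,0,0],
    [0,0,0,0,0,0],
    [0,0,0,0,0,0]
  ]
}}

```text
clock: 29.6
tcp_pos: [435.9, 27.2, 48.1]
ee_rot: [3.14, 0.259, 1.536]
ft_force: [-0.7, 0.3, -1.3]
finger_gap: 0.173
grasp_force: 99.0
```

Emit:
{"op": "step_arm", "data": {
  "rows": [
    [0,0,0,0,0,0],
    [0,0,0,0,0,0],
    [0,0,0,0,0,0],
    [0,0,0,0,0,0],
    [0,0,0,0,0,0]
  ],
  "fingers": 1
}}

```text
clock: 30.02
tcp_pos: [435.5, 26.9, 47.8]
ee_rot: [3.141, 0.26, 1.536]
ft_force: [-0.2, 0.4, -0.0]
finger_gap: 0.86
grasp_force: 0.0
```

Emit:
{"op": "step_arm", "data": {
  "rows": [
    [0,0,0,0,0,0],
    [0,0,-0.04,0,0,0],
    [0,0,-0.08,0,0,0],
    [0,0,-0.1,0,0,0],
    [0,0,-0.12,0,0,0]
  ]
}}

```text
clock: 30.43
tcp_pos: [434.7, 48.8, 130.2]
ee_rot: [-3.139, 0.26, 1.537]
ft_force: [0.3, 0.5, -0.1]
finger_gap: 0.998
grasp_force: 0.0
```

Emit:
{"op": "step_arm", "data": {
  "rows": [
    [0,0,-0.14,0,0,0],
    [0.1,0,-0.1,0,0,0],
    [0.12,0,-0.05,0,0,0],
    [0.15,0,0,0,0,0],
    [0.15,0,0,0,0,0]
  ]
}}

```text
clock: 30.85
tcp_pos: [442.5, 194.5, 168.7]
ee_rot: [3.136, 0.259, 1.532]
ft_force: [0.4, 0.8, -0.4]
finger_gap: 1.003
grasp_force: 0.0
```

Emit:
{"op": "step_arm", "data": {
  "rows": [
    [0.15,0,0,0,0,0],
    [0.08,0,0,0,0,0],
    [0,0,0,0,0,0],
    [0,0,0,0,0,0],
    [0,0,0,0,0,0]
  ]
}}

```text
clock: 31.27
tcp_pos: [443.1, 247.8, 152.1]
ee_rot: [3.141, 0.26, 1.535]
ft_force: [0.1, -1.3, -0.2]
finger_gap: 1.001
grasp_force: 0.0
```

```bash
python3 - <<'E'
from fl import *
fl()
for n in C: scoop((432,-65,-1.6),3,(n,))
for l in("gauge","reservoir","wrench"):
    for n in C:
        r=find_in(n,l); print(l,n,np.round(r[0]["centre"]) if r else None)
f=[grab_frame(n)[:,:,::-1] for n in C]
cv2.imwrite("pics/end.png",np.hstack([cv2.resize(f[0][130:330,200:440],(432,360)),cv2.resize(f[1][150:340,260:490],(368,304))[:, :368] if 0 else cv2.resize(f[1][150:350,260:464],(367,360))]))
E
```

```text
t 31.27 tcp [443.1 247.8 152.1] rot [3.141 0.26  1.535] q [ 0.06  0.48 -0.94  1.87  0.58  1.26 -1.16] F [ 0.1 -1.3 -0.2] gap 1.001 gf 0.0
mouth in pan [-180.7   47.5  107.6] yaw -1.606 up 0.0
side [418.   3.   4.] in scoop [ 154.  -17. -104.] pan [-216.  -63.    4.] 0.47
top [ 678. -271.   19.] in scoop [419. 252. -89.] pan [   6. -367.   19.] 0.6
top [ 668. -249.   17.] in scoop [397. 242. -91.] pan [  -1. -345.   17.] 0.55
top [626. 104.  65.] in scoop [ 46. 188. -43.] pan [ 4. 11. 65.] 0.43
scoop [433.7 -64.8] -1.6052 cost 0.063 [np.float64(0.063)]
scoop [433.6 -65.1] -1.593 cost 0.064 [np.float64(0.064)]
gauge side [688. 321.  97.]
gauge top [688. 311. 105.]
reservoir side None
reservoir top [764. -84.  70.]
wrench side [ 493. -468.   10.]
wrench top [ 491. -473.    5.]
```

View pics/end.png

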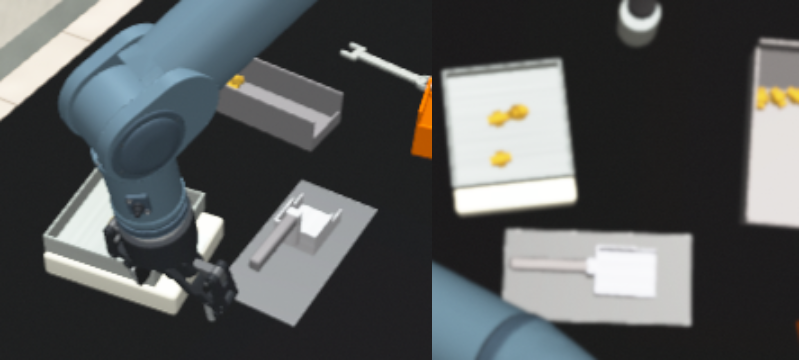

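The picture shows three fittings in the pan (near 500,118, 518,112 and 500,158), three in the bin, and the scoop upright and free on the mat. The bystanders stand where they were and the arm touches nothing, so I'm handing in.

```bash
python3 -c "
from bench import *
print(finish_job())"
```

```text
the job is handed in; nothing more can be done
None
```

The job is handed in, though no verdict came back: in the last pictures three fittings lie in the scale pan, three remain in the bin, the scoop stands upright and let go on the mat, and the gauge, reservoir and wrench are where they were.

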